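# Pack, close and tag an attic storage crate

## Robot

A 7-joint arm with a two-finger parallel gripper is mounted at the origin on the work surface. World frame = base frame: x ahead of the robot, y to its left, z up, the work surface at z = 0. Lengths are in m, angles in rad, forces in N, time in s.
With the tool pointing down it reaches from about 0.425 to 1.025 m from the base axis. Payload 3.6 kg.
Tool frame: the origin (TCP) lies midway between the tips of the shut fingers; the grasp point (between the pads) lies 19 mm behind it; z points along the fingers, y is the direction in which the jaws open and shut (so a half turn about z gives the same grasp; the last joint's range is limited). The gripper opens to 85 mm and grips with 20 to 120 N. Pads are 22 mm wide; open, the fingers measure 114 mm over their backs; the gripper's body (76 mm by 85 mm) begins 54 mm behind the grasp point. The pads swing forward as they close: fully open they stand 13 mm farther back than shut.
Start: joints at [-1.345, 0.591, 0.048, 1.609, -0.033, 0.943, -0.034], TCP at [0.228, 0.688, 0.201] pointing down, gripper open.
Joint ranges: [-2.69, 2.69], [-0.47, 2.24], [-1.27, 1.36], [0.19, 2.51], [-1.53, 4.68], [0.08, 2.07], [-3.09, 3.09]. Speed limits (rad/s): [2.57, 2.57, 3.14, 3.14, 3.14, 3.14, 3.14].

## Interface

Orientations are given as a unit quaternion [w, x, y, z].
In Python, from station import get_state, grab_frame, camera_params, finish_job, boxes_of, mark_of gives the robot as it stands.
- The arm moves only by the shell command python3 -m jog 'ROWS'. ROWS is JSON, a list of rows, each an object with "delta_pos": the shift along the tool's x, y, z normalised to -1 to 1, where 1 is 750 mm, a list of three; "delta_rot": the turn, a rotation vector about the tool's x, y, z normalised to -1 to 1, where 1 is 360 degrees, a list of three; "grip": the closure in counts, from 0 (fully open) to 255 (shut). A call has 1 to 10 rows; each row shifts and turns the commanded pose from where the row before left it, along the tool's axes as they then stand; what a row does not reach is not made up. A row lasts 1/8 s, in which the tool goes at most 62.5 mm and 10.7 degrees, less where a joint would pass 70% of its speed; a pose out of reach is approached as far as the arm can. A call with a number of a shift or a turn outside -1 to 1 is refused whole. A call with a gripper value outside its range is refused whole. The fingers move at their own pace and stop on an object; the grip force is fixed at half the most. Time passes only in rows, so rows that do not move let the fingers close. It gives the time, the measured TCP pose, the force and the opening at its end, in the units of the state.
- get_state(): the state, without advancing time (a new reading comes with each control period).
- grab_frame(name): name is "side" or "top" or "wrist"; returns the picture (384x512x3 uint8, red, green, blue); there is no depth.
- camera_params(name): a dict with "fx", "fy", "cx", "cy" (pixels), "k1" (the pictures are not rectified: a ray, as slopes to the right and down, at radius r is drawn at 1 + k1 r^2 times it, then the intrinsics apply), "origin" and "rotation" of the camera in the world. Camera axes: x right, y up, looking along -z (the intrinsics and any distortion apply to the point x, -y, -z); pixel columns grow to the right and rows downward; lengths in m; the calibration is good to about 2 mm. A picture is of the moment at which its call begins: read the wrist's pose just before it. camera_params takes no time and is no camera call; for the wrist camera it gives the pose at the moment of the call.
- finish_job(): hands the job in, once; it reports no verdict.
Trained networks look in the newest picture that a camera, given by its name, has taken for a name from the list of things; names that differ only in an ending like _2 or _b are one class to them, and where a whole thing is asked for, a point or a joint stands for the part that bears it (a point fixed in the world has none). Each returns a list of dicts, best first, with "p" (0 to 1); they miss things now and then, are a little off and sometimes report something else, mostly with a low value. They report only what shows in the picture. A call takes as long as a camera call. They do not tell look-alikes from the thing itself.
- boxes_of(camera, target): "rect" ([left, top, right, bottom] in pixels, round what is visible of it).
- mark_of(camera, target): "uv" ([column, row] in pixels: a listed point, or the origin of a listed thing).
The state is a dict: "clock": time; "joint_positions": joint angles; "qvel": joint speeds; "joint_efforts": joint torques, N m; "eef_pos": TCP position; "ee_rot": TCP orientation; "force": force on the tool from outside, world axes, zero at the start; "ft_torque": the same for the moment, N m; "opening": finger opening in m.
Only numpy, scipy, OpenCV 4.12 (cv2) and the standard library are available. Lean on these libraries where they do the work, as an engineer would, in place of code of your own. Each camera call takes 0.05 s, during which the arm holds its last target.

## Task

Pack away the touch-up paint: stand every small white-capped paint bottle upright in the blue crate, one per cell; then lay the plywood cover in the crate's mouth and press it down fully until it sits level and flush with the rim. Only when the crate is closed, hang the yellow tag by its window on the crate's front peg to mark it packed; leave the other things on the table where they are.

Things in the scene. Friction and masses are not known exactly. Their poses are not given: they have to be found in the camera images.
- crate: open blue storage crate, fixed; origin at the centre of its underside, z up, x away from the peg. Outside 160 (x) by 188 (y) by 86 mm high; mouth 148 by 176 mm inside a 6 mm rim. White dividers, tops 38 mm above the table, part it into 2 x 2 cells of 62 (x) by 76 mm (y), floor 6 mm up; above the dividers it is one open space of 128 by 156 mm. A grey seat frame runs round inside the mouth
- cell0 (a point): centre of the floor of the crate cell at x = -33 mm, y = -40 mm in the crate's frame; axes as the crate's
- cell1 (a point): centre of the floor of the crate cell at x = -33 mm, y = 40 mm in the crate's frame; axes as the crate's
- cell2 (a point): centre of the floor of the crate cell at x = 33 mm, y = -40 mm in the crate's frame; axes as the crate's
- cell3 (a point): centre of the floor of the crate cell at x = 33 mm, y = 40 mm in the crate's frame; axes as the crate's
- seat (a joint): grey frame, 10 mm wide, sliding stiffly up and down in the crate's mouth; the cover lies on it. 0 = up (top 3 mm below the rim), 0.009 m = down on its stop (top 12 mm below the rim: the cover is flush). Held by friction: some 8 N above the cover's weight, plus 100 N per m/s, push it down; it stays where left, no spring back. The cover's weight alone does not move it
- cover: flat plywood cover board, 142 (x) by 170 (y) by 12 mm, 0.24 to 0.39 kg, lying loose on the table; origin at the centre of its underside, z up. Has a dark wooden grip bar on its middle, 24 mm wide (x), 70 mm long (y), rising 28 mm above the board. Fits the crate's mouth with 3 mm to spare each side, long side along the crate's y, either way round
- cover_grip (a point): centre of the top of the cover's grip bar, 40 mm above the cover's underside; axes as the cover's
- rack: small tag rack, fixed to the table: two wooden cheeks 70 mm long (y), tops 28 mm above the table, with a slot of 11 mm between them (across x), slot floor 6 mm above the table. Origin at the centre of its underside
- tag: flat stiff yellow tag, 8 mm thick (x), 50 mm wide (y), 90 mm high (z), 40 g, standing on edge in the rack's slot; origin at the middle of its lower edge. A square window of 24 mm goes through its thickness, centred 50 mm above the lower edge; the top 28 mm is solid, to be gripped across the thickness from above
- tag_hole (a point): centre of the tag's square window; axes as the tag's
- peg_root (a point): where the steel tag peg leaves the crate's front (-x) face; axes as the crate's. The peg, 10 mm in diameter with a round end, points out along the crate's -x, rising 10 degrees. The crate's rim is 19 mm above this point
- peg_tip (a point): free end of the peg, 65 mm out from the crate's face and 11 mm above its root
- bottle0: squat touch-up paint bottle with a white cap, standing upright on the table (red body); origin at the centre of its underside, z up. Body 54 mm in diameter and 40 mm high, then the cap 26 mm in diameter and 22 mm high, 62 mm in all, 0.11 to 0.2 kg. Too wide to grip low down between crate walls: take it by the cap. Absent in some runs.
- bottle1: squat touch-up paint bottle with a white cap, standing upright on the table (green body); origin at the centre of its underside, z up. Body 54 mm in diameter and 40 mm high, then the cap 26 mm in diameter and 22 mm high, 62 mm in all, 0.11 to 0.2 kg. Too wide to grip low down between crate walls: take it by the cap. Absent in some runs.
- bottle2: squat touch-up paint bottle with a white cap, standing upright on the table (yellow body); origin at the centre of its underside, z up. Body 54 mm in diameter and 40 mm high, then the cap 26 mm in diameter and 22 mm high, 62 mm in all, 0.11 to 0.2 kg. Too wide to grip low down between crate walls: take it by the cap. Absent in some runs.
- bottle3: squat touch-up paint bottle with a white cap, standing upright on the table (grey body); origin at the centre of its underside, z up. Body 54 mm in diameter and 40 mm high, then the cap 26 mm in diameter and 22 mm high, 62 mm in all, 0.11 to 0.2 kg. Too wide to grip low down between crate walls: take it by the cap. Absent in some runs.
- bottle4: squat touch-up paint bottle with a white cap, standing upright on the table (terracotta body); origin at the centre of its underside, z up. Body 54 mm in diameter and 40 mm high, then the cap 26 mm in diameter and 22 mm high, 62 mm in all, 0.11 to 0.2 kg. Too wide to grip low down between crate walls: take it by the cap. Absent in some runs.
- tape: bystander: roll of brown tape lying flat, 90 mm across, 24 mm high; origin under its centre
- tin: bystander: large paint can with blue label, 80 mm across, 95 mm high; origin under its centre
- screwdriver: bystander: screwdriver lying on the table; origin on its underside near its middle
- wrench: bystander: wrench lying on the table; origin on its underside near its middle
- offcut: bystander: timber offcut 90 x 45 x 38 mm; origin under its centre
- parcel: bystander: cardboard parcel 160 x 110 x 70 mm; origin under its centre
Things that resemble listed ones, but are neither listed nor needed, are in the scene too. Several things have the shape of the cover; the one meant has the colours described above.

How it is judged:
By the outcome, as a careful person would: the job done as asked, in the order asked, and still so for the second after the job is handed in, with the robot touching nothing.
Of bottle0, bottle1, bottle2, bottle3, bottle4 only 3 to 4 are there at a start; the rules pass over those that are not, and their reading is None.
At some moment in a run one of bottle0, bottle1, bottle2, bottle3, bottle4, cover may be knocked a few centimetres aside while the robot is not near it.
It also fails if it takes over 200 s, if anything falls off the work surface, if the arm or the gripper's body presses on something with over 40 N, if the wrist force passes 120 N, or if a joint passes its speed limit or range.

## Working session

There is one attempt and no reset: what is moved stays moved. The work goes in short steps, Python scripts to look and compute and a shell command to move; the robot and the scene stay as the last step left them, time stands still between calls to the robot, and variables do not carry over. Pictures are saved under pics/ and viewed, and the job is handed in when it is done.

```bash
ls; mkdir -p pics
python3 - <<'E'
from station import *
import cv2
s=get_state(); print(s)
for n in ["side","top","wrist"]:
    im=grab_frame(n); cv2.imwrite(f"pics/{n}0.png",im[:,:,::-1])
    print(n,camera_params(n))
E
```

```text
pics
{'clock': 0.0, 'joint_positions': array([-1.34448817,  0.59211611,  0.04829836,  1.60986862, -0.03333559,
        0.94270397, -0.03366842]), 'qvel': array([ 0.00039098,  0.00054212, -0.00207847, -0.00126072, -0.0001555 ,
       -0.00109538, -0.0009235 ]), 'joint_efforts': array([ 3.93136743e-04, -5.48702395e+01,  1.54639777e+00, -1.98121440e+01,
        9.33645963e-03,  8.54086247e-03, -4.57902942e-07]), 'eef_pos': array([0.22762741, 0.68736732, 0.20002582]), 'ee_rot': array([-1.33157192e-04,  1.59178410e-01,  9.87249169e-01, -1.13765202e-03]), 'force': array([ 0.63232039, -0.07846197, -0.05325204]), 'ft_torque': array([0.05102608, 0.055628  , 0.04093734]), 'opening': 0.08558048996421316}
side {'fx': 494.4271176786548, 'fy': 494.4271176786548, 'cx': 245.67189682880996, 'cy': 190.5688784577509, 'k1': -0.2098190686452951, 'origin': array([-0.34924189, -0.98615065,  0.91656533]), 'rotation': array([ 0.82187622,  0.457928  , -0.16884999, -0.29378753])}
top {'fx': 358.53839405533756, 'fy': 358.53839405533756, 'cx': 254.2081561671021, 'cy': 192.18838648786746, 'k1': -0.08564294450131536, 'origin': array([0.22663896, 0.06443857, 1.38550446]), 'rotation': array([ 0.72797595,  0.07784145, -0.07575168, -0.67694417])}
wrist {'fx': 344.96067248350903, 'fy': 344.96067248350903, 'cx': 252.82720015505143, 'cy': 195.15162187070467, 'k1': -0.09869545113523513, 'origin': array([0.16182879, 0.70973705, 0.3727581 ]), 'rotation': array([ 0.80306154, -0.1113086 , -0.07967446,  0.57996081])}
```

View pics/top0.png

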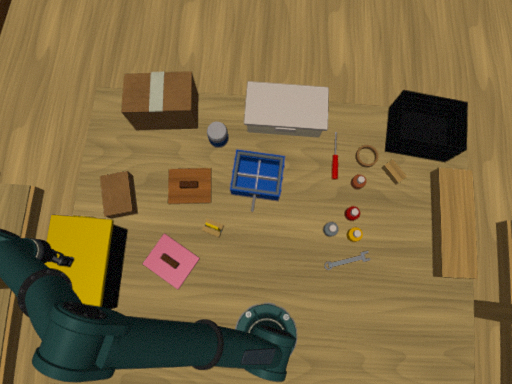

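View pics/side0.png

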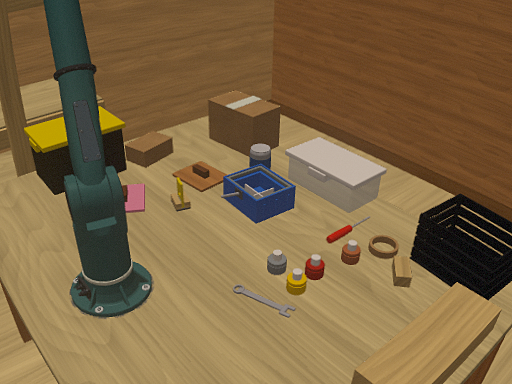

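View pics/wrist0.png

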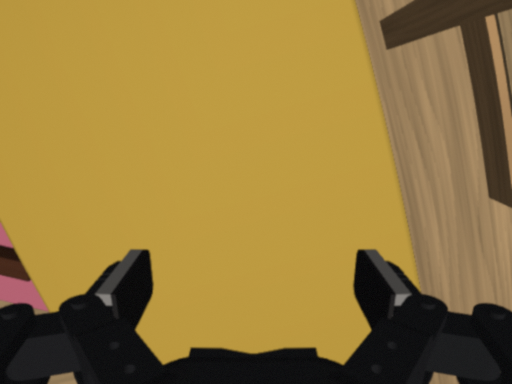

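```bash
cat > h.py <<'E'
import numpy as np, cv2, json
from scipy.spatial.transform import Rotation as R
from station import *
def Rq(q): return R.from_quat([q[1],q[2],q[3],q[0]])
def ray(P,uv):
    K=np.array([[P['fx'],0,P['cx']],[0,P['fy'],P['cy']],[0,0,1.]])
    u=cv2.undistortPointsIter(np.array([[uv]],float),K,np.array([P['k1'],0,0,0,0.]),None,None,(3,50,1e-10))[0,0]
    return Rq(P['rotation']).apply([u[0],-u[1],-1.])
def at_z(P,uv,z):
    d=ray(P,uv); o=np.array(P['origin']); return o+d*(z-o[2])/d[2]
def proj(P,X):
    c=Rq(P['rotation']).inv().apply(np.asarray(X,float)-P['origin'])
    a,b=c[0]/-c[2],-c[1]/-c[2]; f=1+P['k1']*(a*a+b*b)
    return np.array([P['fx']*a*f+P['cx'],P['fy']*b*f+P['cy']])
def tri(P1,u1,P2,u2):
    d1=ray(P1,u1);d2=ray(P2,u2);A=np.stack([d1,-d2],1)
    t=np.linalg.lstsq(A,np.array(P2['origin'])-P1['origin'],rcond=None)[0]
    a=P1['origin']+d1*t[0];b=P2['origin']+d2*t[1];return (a+b)/2,np.linalg.norm(a-b)
def crop(im,x0,y0,x1,y1,k,name):
    cv2.imwrite(name,cv2.resize(im[y0:y1,x0:x1,::-1],None,fx=k,fy=k,interpolation=cv2.INTER_CUBIC))
def step(goal,gx=None,yaw=None):
    """tool-frame shift (normalised units) from measured pose to world goal; pure calc"""
    s=get_state(); r=Rq(s['ee_rot']); d=r.inv().apply(np.asarray(goal)-s['eef_pos'])
    return d/0.75
E
python3 - <<'E'
from h import *
for t in ["crate","cover","cover_grip","tag","tag_hole","rack","peg_tip","peg_root","bottle0","bottle1","bottle2","bottle3","bottle4","cell0","cell3"]:
    for c in ["top","side"]:
        if t=="crate" : pass
        m=mark_of(c,t); print(t,c,[(np.round(x['uv'],1).tolist(),round(x['p'],2)) for x in m[:4]])
print(get_state()['clock'])
E
```

```text
crate top [([245.0, 184.9], 0.74), ([254.2, 175.7], 0.72), ([354.9, 235.5], 0.22)]
crate side [([257.8, 199.5], 0.71)]
cover top [([191.3, 186.0], 0.91), ([172.6, 261.0], 0.86), ([350.5, 211.2], 0.67)]
cover side [([122.6, 201.3], 0.79), ([199.7, 174.5], 0.78)]
cover_grip top [([184.0, 184.6], 0.78), ([170.7, 263.4], 0.59)]
cover_grip side [([201.5, 165.8], 0.9), ([124.0, 188.4], 0.85), ([240.3, 191.4], 0.61)]
tag top [([212.7, 226.3], 0.47), ([352.7, 233.6], 0.18)]
tag side [([178.5, 203.8], 0.71), ([274.0, 272.3], 0.48), ([396.7, 277.4], 0.43)]
tag_hole top [([213.1, 226.5], 0.6), ([351.3, 213.1], 0.6), ([251.7, 193.9], 0.17)]
tag_hole side [([179.3, 188.7], 0.71), ([178.8, 204.9], 0.34)]
rack top [([211.0, 227.2], 0.73)]
rack side [([177.9, 205.7], 0.74), ([199.7, 173.0], 0.34), ([295.8, 289.3], 0.29)]
peg_tip top [([253.3, 210.8], 0.63)]
peg_tip side [([223.0, 195.9], 0.64)]
peg_root top [([252.0, 195.9], 0.95), ([211.2, 227.1], 0.16)]
peg_root side [([241.8, 193.1], 0.59), ([398.5, 277.6], 0.4)]
bottle0 top [([356.3, 182.0], 0.75), ([353.9, 234.9], 0.73), ([349.9, 213.1], 0.69),
[... 649 characters left out ...]
, 0.69), ([251.8, 208.6], 0.53)]
bottle3 side [([313.5, 272.5], 0.82), ([348.3, 256.8], 0.78), ([299.4, 288.7], 0.74), ([276.0, 270.8], 0.69)]
bottle4 top [([356.3, 182.0], 0.75), ([353.9, 234.9], 0.73), ([349.9, 213.1], 0.69), ([251.8, 208.6], 0.53)]
bottle4 side [([313.5, 272.5], 0.82), ([348.3, 256.8], 0.78), ([299.4, 288.7], 0.74), ([276.0, 270.8], 0.69)]
cell0 top [([266.8, 189.3], 0.79), ([249.3, 170.3], 0.69)]
cell0 side [([258.4, 192.2], 0.96), ([240.8, 200.0], 0.82), ([272.2, 205.9], 0.72), ([200.7, 168.6], 0.72)]
cell3 top [([266.8, 189.3], 0.79), ([249.3, 170.3], 0.69)]
cell3 side [([258.4, 192.2], 0.96), ([240.8, 200.0], 0.82), ([272.2, 205.9], 0.72), ([200.7, 168.6], 0.72)]
1.65
```

The top view shows the crate at (258,175), a plywood cover with a dark bar at (190,186), and a pink look-alike at (172,261). The tag and rack are at (213,228). There are four bottles: grey (331,229), red (353,213), yellow (355,234) and terracotta (358,181). I'll enlarge these to confirm.

Run:
```python
from h import *
t=cv2.imread('pics/top0.png')[:,:,::-1]; s=cv2.imread('pics/side0.png')[:,:,::-1]
crop(t,140,130,300,250,5,'pics/c1.png'); crop(t,310,130,410,280,4,'pics/c2.png')
crop(s,225,210,425,330,4,'pics/c3.png'); crop(s,160,130,320,250,5,'pics/c4.png')
```

```text
(no output)
```

View pics/c1.png

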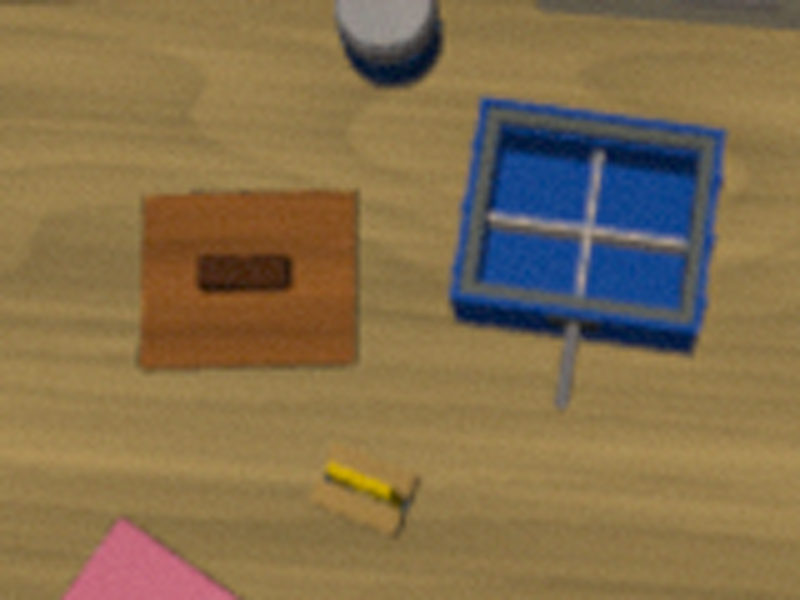

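View pics/c2.png

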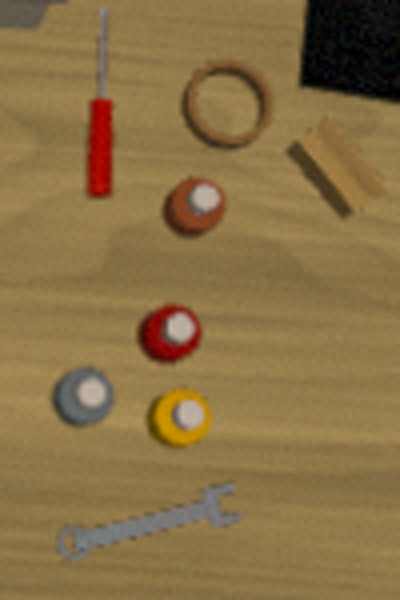

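View pics/c3.png

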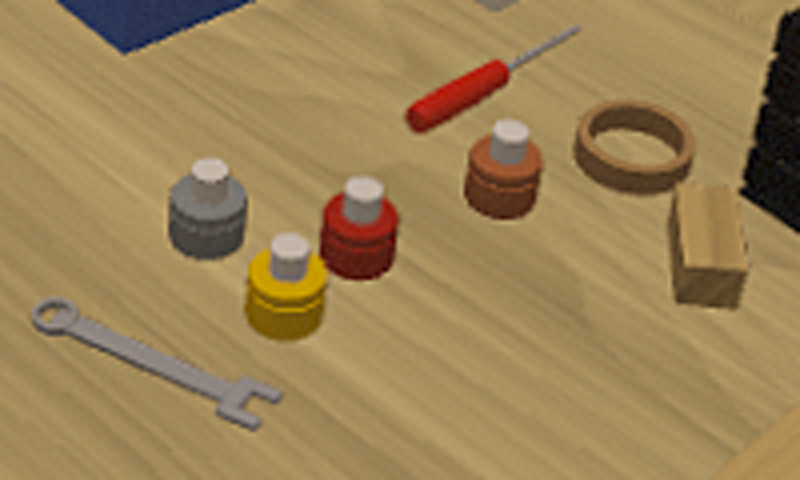

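View pics/c4.png

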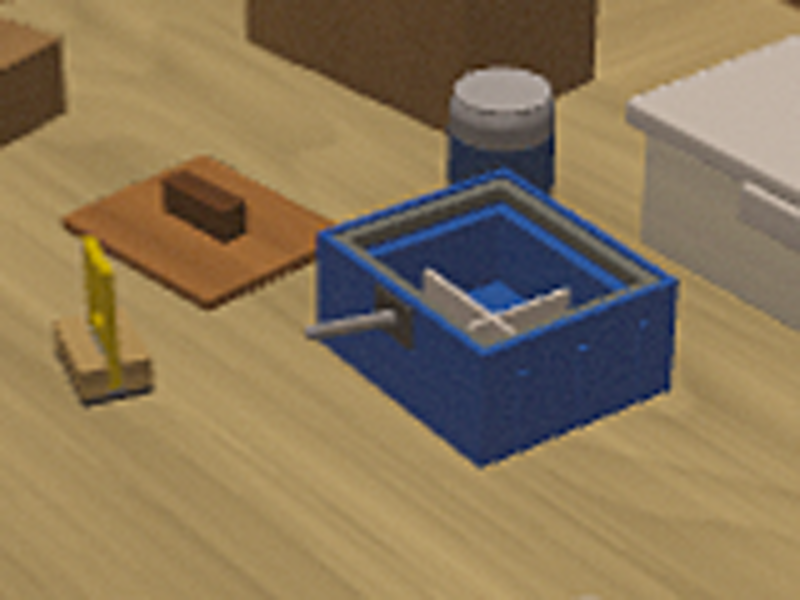

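Four white-capped bottles are present: grey, red, yellow and terracotta. The cover is the brown plywood board with the dark bar; the pink board at (172,261) has the wrong colour. Next I'll measure positions.

Run:
```python
from h import *
from scipy.optimize import least_squares
T=camera_params('top');S=camera_params('side')
caps={'terra':((361,179.2),(352.75,242.75)),'red':((354.8,212),(316,257)),'yellow':((357.2,233.5),(297.5,271)),'grey':((332.8,228.2),(277.5,252.5))}
for k,(a,b) in caps.items():
    p,e=tri(T,a,S,b); print(k,p.round(4),round(e,4),'top@62',at_z(T,a,.062).round(4),'side@62',at_z(S,b,.062).round(4))
def fit(pts,hx,hy,z,x0):
    # pts: (cam,uv,sx,sy)
    def f(q):
        c,s=np.cos(q[2]),np.sin(q[2]);r=[]
        for P,uv,sx,sy in pts:
            X=[q[0]+c*sx*hx-s*sy*hy,q[1]+s*sx*hx+c*sy*hy,z]
            r+=list(proj(P,X)-uv)
        return r
    o=least_squares(f,x0); print(o.x.round(4),np.array(o.fun).round(1).tolist()); return o.x
t=lambda x,y:(140+x/5,130+y/5)
s=lambda x,y:(160+x/5,130+y/5)
# crate: top TL (+x,+y), TR (+x,-y); side: left corner = (-x,+y), back (+x,+y), right (+x,-y), front(-x,-y)
c=fit([(T,t(484,98),1,1),(T,t(725,130),1,-1),(S,s(318,237),-1,1),(S,s(502,170),1,1),(S,s(678,280),1,-1),(S,s(484,352),-1,-1)],.08,.094,.086,[.65,.05,0])
print('peg tip',tri(T,t(563,405),S,s(312,332)),'root',tri(T,t(575,328),S,s(395,320)))
v=fit([(T,t(143,197),1,1),(T,t(357,192),1,-1),(T,t(357,366),-1,-1),(T,t(138,368),-1,1),(S,s(65,222),-1,1),(S,s(205,155),1,1),(S,s(335,232),1,-1),(S,s(210,305),-1,-1)],.071,.085,.012,[.6,.3,0])
print('tag top ends', at_z(T,t(330,466),.096),at_z(T,t(395,495),.096))
print('tag',tri(T,t(362,480),S,s(100,252)))
```

```text
terra [ 0.6015 -0.3284  0.0595] 0.0018 top@62 [ 0.6001 -0.327   0.062 ] side@62 [ 0.5997 -0.3306  0.062 ]
red [ 0.4717 -0.3055  0.0605] 0.0024 top@62 [ 0.4705 -0.3043  0.062 ] side@62 [ 0.4716 -0.3071  0.062 ]
yellow [ 0.3909 -0.3155  0.0615] 0.0022 top@62 [ 0.3899 -0.3146  0.062 ] side@62 [ 0.3915 -0.3163  0.062 ]
grey [ 0.4044 -0.2234  0.06  ] 0.0016 top@62 [ 0.4035 -0.2225  0.062 ] side@62 [ 0.4035 -0.2255  0.062 ]
[ 0.5896  0.0687 -0.0579] [-0.2, -0.0, 0.5, -0.2, -0.7, -0.7, 0.1, -0.5, 0.1, -0.1, 0.1, 1.0]
peg tip (array([0.44470148, 0.07921814, 0.0785367 ]), np.float64(0.001691467390378698)) root (array([0.50700186, 0.07406862, 0.06536899]), np.float64(0.003824689669616372))
[0.5365 0.334  0.0942] [0.6, -0.2, 0.2, -0.2, 0.1, 0.0, 0.5, 0.5, -1.9, -1.2, -0.9, -0.5, 3.2, -0.2, -1.2, -0.7]
tag top ends [0.38405609 0.24442527 0.096     ] [0.36659946 0.19550216 0.096     ]
tag (array([0.376537  , 0.21934184, 0.09851095]), np.float64(0.0026991463969736657))
```

```bash
python3 -m jog '[{"delta_pos":[0,0,-0.06],"delta_rot":[0,0,-0.021],"grip":0},{"delta_pos":[0,0,0],"delta_rot":[0,0,-0.021],"grip":85},{"delta_pos":[0,0,0],"delta_rot":[0,0,0],"grip":85}]'
cat >> h.py <<'E'
CR=np.array([0.5896,0.0687]); CY=-0.0579
def cw(x,y):
    c,s=np.cos(CY),np.sin(CY); return CR+np.array([c*x-s*y,s*x+c*y])
def tell(*goals,start=None):
    s=get_state(); r=Rq(s['ee_rot']); p=np.array(s['eef_pos']) if start is None else np.array(start)
    m=r.as_matrix(); print('t',s['clock'],'tcp',p.round(4),'jaw heading',np.degrees(np.arctan2(m[1,1],m[0,1])).round(2),'tz',m[:,2].round(4),'open',round(s['opening'],4),'F',s['force'].round(1),'j7',s['joint_positions'][6].round(2))
    for g in goals:
        g=np.asarray(g,float); d=r.inv().apply(g-p); print('->',g.round(4),'units',(d/.75).round(4),'rows>=',np.ceil(np.linalg.norm(d)/.0625)); p=g
E
python3 - <<'E'
from h import *
for i,(x,y) in enumerate([(-.033,-.04),(-.033,.04),(.033,-.04),(.033,.04)]): print(i,cw(x,y).round(4))
tell((.52,.45,.245),(.5,0.,.245),(.43,-.225,.245))
E
```

```text
clock: 2.02
eef_pos: [0.2281, 0.6883, 0.2467]
ee_rot: [-0.0, 0.029, 1.0, 0.0]
force: [-1.2, -0.3, -0.5]
opening: 0.0568
0 [0.5543 0.0307]
1 [0.559  0.1105]
2 [0.6202 0.0269]
3 [0.6249 0.1067]
t 2.025 tcp [0.2281 0.6883 0.2467] jaw heading 86.7 tz [-1.e-04  8.e-04 -1.e+00] open 0.0568 F [-1.2 -0.3 -0.5] j7 0.19
-> [0.52  0.45  0.245] units [-0.4068 -0.2948  0.002 ] rows>= 7.0
-> [0.5   0.    0.245] units [-7.900e-03 -6.005e-01 -5.000e-04] rows>= 8.0
-> [ 0.43  -0.225  0.245] units [ 7.590e-02 -3.049e-01 -2.000e-04] rows>= 4.0
```

```bash
python3 -m jog '[{"delta_pos":[-0.06,-0.042,0],"delta_rot":[0,0,0],"grip":85},{"delta_pos":[-0.06,-0.042,0],"delta_rot":[0,0,0],"grip":85},{"delta_pos":[-0.06,-0.042,0],"delta_rot":[0,0,0],"grip":85},{"delta_pos":[-0.06,-0.042,0],"delta_rot":[0,0,0],"grip":85},{"delta_pos":[-0.06,-0.042,0],"delta_rot":[0,0,0],"grip":85},{"delta_pos":[-0.06,-0.042,0],"delta_rot":[0,0,0],"grip":85},{"delta_pos":[-0.04,-0.042,0],"delta_rot":[0,0,0],"grip":85},{"delta_pos":[0,-0.06,0],"delta_rot":[0,0,0],"grip":85}]'
python3 -m jog '[{"delta_pos":[0,-0.06,0],"delta_rot":[0,0,0],"grip":85},{"delta_pos":[0,-0.06,0],"delta_rot":[0,0,0],"grip":85},{"delta_pos":[0,-0.06,0],"delta_rot":[0,0,0],"grip":85},{"delta_pos":[0,-0.06,0],"delta_rot":[0,0,0],"grip":85},{"delta_pos":[0,-0.06,0],"delta_rot":[0,0,0],"grip":85},{"delta_pos":[0,-0.06,0],"delta_rot":[0,0,0],"grip":85},{"delta_pos":[0,-0.06,0],"delta_rot":[0,0,0],"grip":85},{"delta_pos":[0,-0.06,0],"delta_rot":[0,0,0],"grip":85},{"delta_pos":[0,0,0],"delta_rot":[0,0,0],"grip":85}]'
python3 - <<'E'
from h import *
tell((.53,-.25,.245))
E
```

```text
clock: 3.02
eef_pos: [0.5153, 0.4044, 0.2451]
ee_rot: [0.0, 0.031, 1.0, -0.0]
force: [0.8, -0.7, -0.4]
opening: 0.0573
clock: 4.15
eef_pos: [0.4913, 0.0425, 0.2457]
ee_rot: [-0.001, 0.033, 0.999, -0.001]
force: [0.0, 0.1, 0.6]
opening: 0.0567
t 4.15 tcp [0.4913 0.0425 0.2457] jaw heading 86.23 tz [-0.0019 -0.0018 -1.    ] open 0.0567 F [0.  0.1 0.6] j7 1.37
-> [ 0.53  -0.25   0.245] units [-0.0771 -0.3857  0.0015] rows>= 5.0
```

```bash
python3 -m jog '[{"delta_pos":[0.012,-0.072,0],"delta_rot":[0,0,0],"grip":85},{"delta_pos":[0.012,-0.072,0],"delta_rot":[0,0,0],"grip":85},{"delta_pos":[0.012,-0.072,0],"delta_rot":[0,0,0],"grip":85},{"delta_pos":[0.012,-0.072,0],"delta_rot":[0,0,0],"grip":85},{"delta_pos":[0.012,-0.072,0],"delta_rot":[0,0,0],"grip":85},{"delta_pos":[0,0,0],"delta_rot":[0,0,0],"grip":85},{"delta_pos":[0,0,0],"delta_rot":[0,0,0],"grip":85}]'
python3 - <<'E'
from h import *
tell()
P=camera_params('wrist'); im=grab_frame('wrist'); cv2.imwrite('pics/w1.png',im[:,:,::-1]); print(P)
json.dump({k:np.asarray(v).tolist() for k,v in P.items()},open('w1.json','w'))
for X in [(.4044,-.2234,.062),(.3909,-.3155,.062),(.4717,-.3055,.062),(.6015,-.3284,.062)]: print(proj(P,X))
E
```

```text
clock: 5.03
eef_pos: [0.4329, -0.2187, 0.2458]
ee_rot: [-0.0, 0.028, 1.0, 0.001]
force: [-0.1, 0.3, 0.5]
opening: 0.0573
t 5.025 tcp [ 0.4329 -0.2187  0.2458] jaw heading 86.8 tz [-6.0e-04  1.2e-03 -1.0e+00] open 0.0573 F [-0.1  0.3  0.5] j7 1.98
{'fx': 344.96067248350903, 'fy': 344.96067248350903, 'cx': 252.82720015505143, 'cy': 195.15162187070467, 'k1': -0.09869545113523513, 'origin': array([ 0.36365893, -0.21483076,  0.4183052 ]), 'rotation': array([ 0.71991486, -0.09867466, -0.09446749,  0.68048644])}
[246.13569608 139.95883671]
[156.24540181 132.34160635]
[174.63920221 206.49481888]
[169.345754   309.86608884]
```

View pics/w1.png

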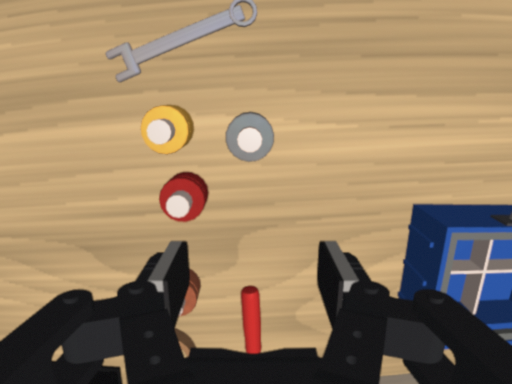

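The wrist view shows the grey cap at (250,140), yellow at (159,131) and red at (178,205), all within about 4 px of prediction. I'll fuse these measurements, then grasp grey.

Run:
```python
from h import *
P=json.load(open('w1.json')); im=cv2.imread('pics/w1.png')
for n,(u,v) in {'grey':(250,140),'yellow':(159,131),'red':(178,205)}.items():
    w=im[v-16:v+17,u-16:u+17].astype(int); m=(w.min(2)>165)&(w.max(2)-w.min(2)<50); m=m.astype('uint8')
    k,l,st,ce=cv2.connectedComponentsWithStats(m); i=1+st[1:,4].argmax(); c=ce[i]+[u-16,v-16]
    print(n,c.round(1),st[i],at_z(P,c,.062).round(4))
tell((.4045,-.2235,.245),(.4045,-.2235,.041))
```

```text
grey [249.3 139.7] [  3   4  25  25 486] [ 0.4044 -0.2202  0.062 ]
yellow [158.8 131.4] [  4   5  24  24 439] [ 0.3901 -0.3128  0.062 ]
red [177.3 205.8] [  5   7  22  21 375] [ 0.4711 -0.3025  0.062 ]
t 5.075 tcp [ 0.4331 -0.2181  0.2458] jaw heading 86.92 tz [-5.0e-04  1.2e-03 -1.0e+00] open 0.0569 F [-0.5 -0.1 -0. ] j7 1.98
-> [ 0.4045 -0.2235  0.245 ] units [ 0.0377 -0.0092  0.0011] rows>= 1.0
-> [ 0.4045 -0.2235  0.041 ] units [-2.00e-04 -3.00e-04  2.72e-01] rows>= 4.0
```

```bash
python3 -m jog '[{"delta_pos":[0.038,-0.0065,0],"delta_rot":[0,0,0],"grip":85},{"delta_pos":[0,0,0.06],"delta_rot":[0,0,0],"grip":85},{"delta_pos":[0,0,0.06],"delta_rot":[0,0,0],"grip":85},{"delta_pos":[0,0,0.06],"delta_rot":[0,0,0],"grip":85},{"delta_pos":[0,0,0.05],"delta_rot":[0,0,0],"grip":85},{"delta_pos":[0,0,0],"delta_rot":[0,0,0],"grip":85},{"delta_pos":[0,0,0],"delta_rot":[0,0,0],"grip":85}]'
python3 - <<'E'
from h import *
tell((.4045,-.2228,.041))
P=camera_params('wrist'); im=grab_frame('wrist'); cv2.imwrite('pics/w2.png',im[:,:,::-1])
E
```

```text
clock: 5.95
eef_pos: [0.4049, -0.2227, 0.0745]
ee_rot: [0.001, 0.027, 1.0, 0.0]
force: [-0.5, -0.4, 0.2]
opening: 0.0572
t 5.95 tcp [ 0.4049 -0.2227  0.0745] jaw heading 86.9 tz [ 0.0012 -0.     -1.    ] open 0.0572 F [-0.5 -0.4  0.2] j7 2.14
-> [ 0.4045 -0.2228  0.041 ] units [ 0.0006 -0.0002  0.0447] rows>= 1.0
```

View pics/w2.png

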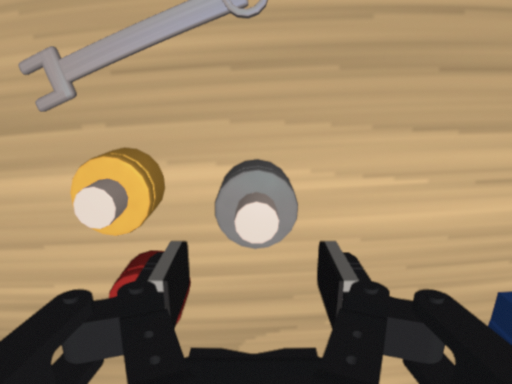

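The grey cap at (258,222) sits between the fingers, whose midline is at u≈254. Descending and closing.

```bash
python3 -m jog '[{"delta_pos":[0,0,0.025],"delta_rot":[0,0,0],"grip":85},{"delta_pos":[0,0,0.019],"delta_rot":[0,0,0],"grip":85},{"delta_pos":[0,0,0],"delta_rot":[0,0,0],"grip":85},{"delta_pos":[0,0,0],"delta_rot":[0,0,0],"grip":255},{"delta_pos":[0,0,0],"delta_rot":[0,0,0],"grip":255},{"delta_pos":[0,0,0],"delta_rot":[0,0,0],"grip":255},{"delta_pos":[0,0,0],"delta_rot":[0,0,0],"grip":255}]'
python3 -m jog '[{"delta_pos":[0,0,-0.06],"delta_rot":[0,0,0],"grip":255},{"delta_pos":[0,0,-0.06],"delta_rot":[0,0,0],"grip":255},{"delta_pos":[0,0,-0.06],"delta_rot":[0,0,0],"grip":255},{"delta_pos":[0,0,0],"delta_rot":[0,0,0],"grip":255}]'
python3 - <<'E'
from h import *
tell((*cw(.033,-.04),.176))
im=grab_frame('side');crop(im,200,130,360,250,5,'pics/s3.png')
im=grab_frame('wrist'); cv2.imwrite('pics/w3.png',im[:,:,::-1])
E
```

```text
clock: 6.88
eef_pos: [0.4039, -0.2234, 0.0409]
ee_rot: [0.0, 0.028, 1.0, -0.0]
force: [-0.1, 0.0, 0.2]
opening: 0.0001
clock: 7.38
eef_pos: [0.4061, -0.2245, 0.1787]
ee_rot: [0.004, 0.028, 1.0, -0.001]
force: [-0.6, 0.3, 0.3]
opening: -0.0003
t 7.375 tcp [ 0.4061 -0.2245  0.1787] jaw heading 86.8 tz [ 0.0072 -0.0027 -1.    ] open -0.0003 F [-0.6  0.3  0.3] j7 2.07
-> [0.6202 0.0269 0.176 ] units [-0.2663  0.3506  0.0048] rows>= 6.0
```

View pics/w3.png

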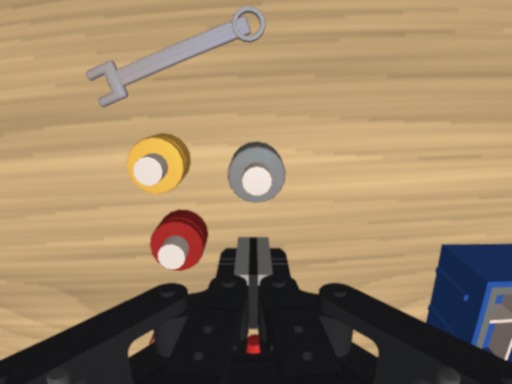

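Run:
```python
from h import *
P=camera_params('wrist'); tell()
print(at_z(P,(257,181),.062),at_z(P,(149,170),.062),at_z(P,(172,257),.062))
print('pads proj tcp', proj(P,get_state()['eef_pos']))
im=grab_frame('top');crop(im,310,190,380,250,8,'pics/t3.png')
```

```text
t 7.475 tcp [ 0.4037 -0.2231  0.1758] jaw heading 86.81 tz [ 6.e-04  0.e+00 -1.e+00] open 0.0 F [-0.3 -0.1 -0.4] j7 2.07
[ 0.40265395 -0.21911275  0.062     ] [ 0.38775187 -0.31051495  0.062     ] [ 0.4696241  -0.30062075  0.062     ]
pads proj tcp [252.26132015 232.56885397]
```

View pics/t3.png

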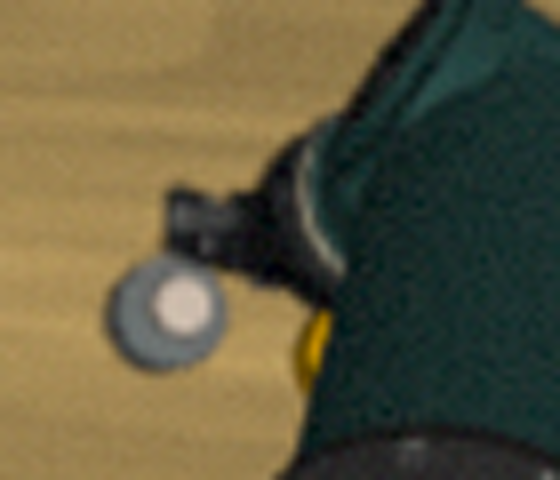

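View pics/s3.png

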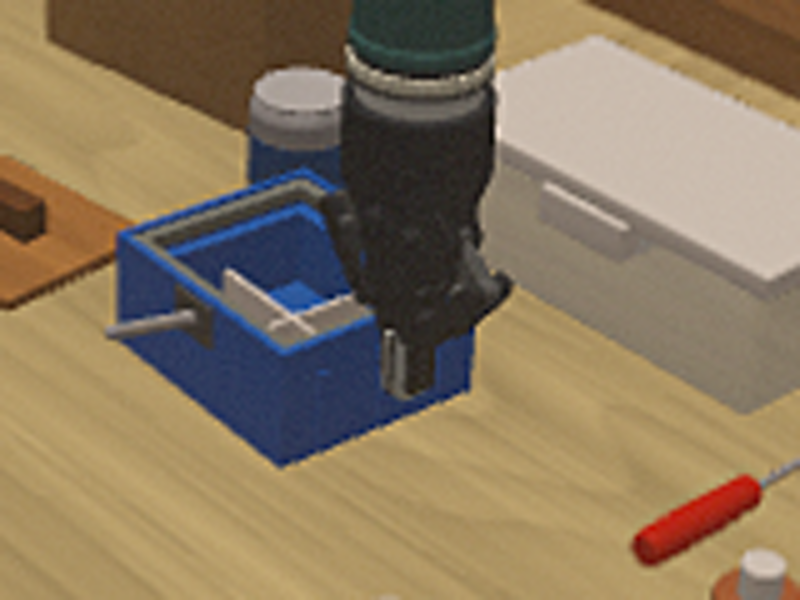

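Run:
```python
from h import *
s=get_state()
for c in ['side','top']:
    print(c,proj(camera_params(c),s['eef_pos']), proj(camera_params(c),(.4044,-.2225,.062)))
im=grab_frame('side');crop(im,240,170,340,290,5,'pics/s4.png')
print(s)
```

```text
side [278.58595453 218.46329567] [277.01000209 251.85499848]
top [340.1346696  224.43671118] [332.81123477 227.95851755]
{'clock': 7.525, 'joint_positions': array([ 0.19702268,  0.3102794 ,  0.26060095,  2.21949845, -0.13455518,
        0.62750631,  2.07011677]), 'qvel': array([ 0.00295803,  0.02044557, -0.00466653,  0.00842571,  0.00028323,
        0.00353277, -0.00048981]), 'joint_efforts': array([-4.87600733e-02, -3.33068562e+01,  2.11277895e+00, -1.46558315e+01,
        8.77078157e-03, -2.44347879e-02,  1.96950386e-04]), 'eef_pos': array([ 0.40302075, -0.22283456,  0.17504035]), 'ee_rot': array([-6.80203133e-04,  2.78197352e-02,  9.99612663e-01,  3.52891043e-04]), 'force': array([-0.77166343,  0.06072624,  0.18840054]), 'ft_torque': array([0.02268005, 0.01627358, 0.03271251]), 'opening': -6.583416198855646e-05}
```

View pics/s4.png

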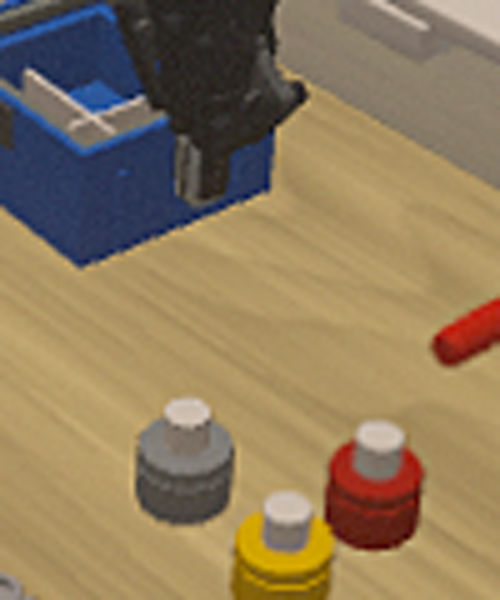

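Run:
```python
from h import *
T=camera_params('top');S=camera_params('side')
print(tri(T,(334,218),S,(280,211)))
im=grab_frame('top');crop(im,300,180,380,240,8,'pics/t4.png')
s=get_state();r=Rq(s['ee_rot'])
for k in (0,-.019,-.073): 
  X=s['eef_pos']+r.apply([0,0,k]); print(k,proj(T,X),proj(S,X))
```

```text
(array([ 0.42494206, -0.20174099,  0.177789  ]), np.float64(0.00397156605145536))
0 [340.0783155  224.56307113] [278.46581322 218.69733755]
-0.019 [341.43038439 223.82452459] [278.80966727 212.71477839]
-0.073 [345.50801401 221.59560347] [279.80528554 195.17865738]
```

View pics/t4.png

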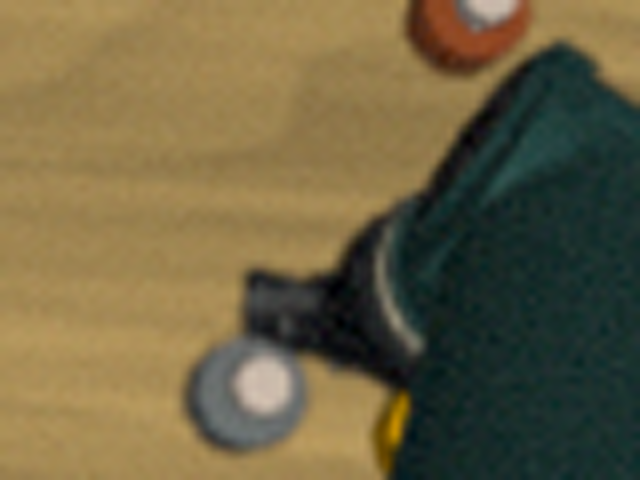

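Run:
```python
from h import *
S=camera_params('side');P=camera_params('wrist')
s=get_state();r=Rq(s['ee_rot'])
for k in (0.01,0,-.01,-.02,-.03): 
  for y in (-.0,):
    X=s['eef_pos']+r.apply([0,y,k]); print(k,proj(P,X).round(1),proj(S,X).round(1), proj(P,X+r.apply([.011,0,0])).round(1))
im=grab_frame('wrist');crop(im,170,210,340,340,4,'pics/w5.png')
im=grab_frame('side');crop(im,255,180,305,230,12,'pics/s5.png')
```

```text
0.01 [252.3 225.9] [278.3 221.8] [252.2 207.3]
0 [252.2 232.5] [278.5 218.7] [252.2 213.1]
-0.01 [252.2 239.9] [278.6 215.6] [252.2 219.5]
-0.02 [252.2 248.1] [278.8 212.4] [252.2 226.7]
-0.03 [252.2 257.3] [279.  209.2] [252.2 234.8]
```

View pics/w5.png

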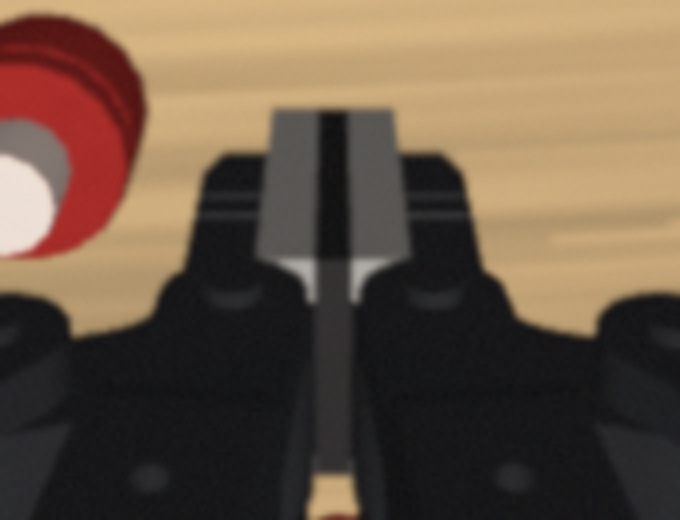

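View pics/s5.png

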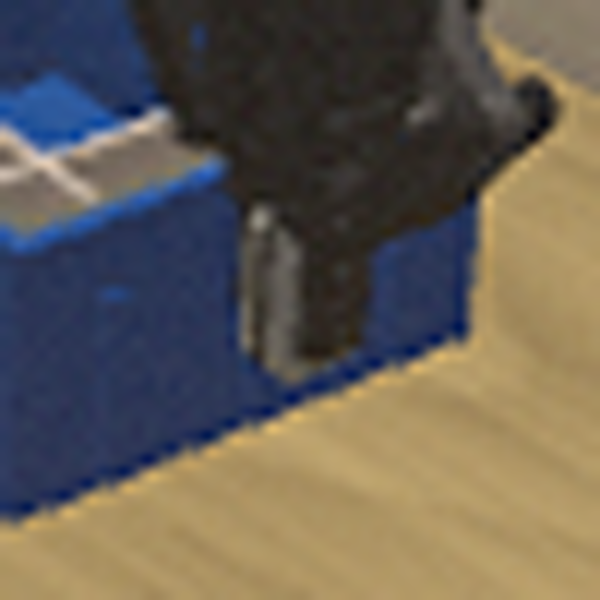

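The close missed: the opening read 0 and the grey bottle hasn't moved. The side view puts the tips at (280,211) against (278.5,218.7) predicted for the TCP, so the real fingertips sit about 2 to 3 cm behind the reported TCP. I'll find the true height with a gentle touch on bare table.

```bash
python3 -m jog '[{"delta_pos":[-0.08,0,0],"delta_rot":[0,0,0],"grip":255},{"delta_pos":[0,0,0.06],"delta_rot":[0,0,0],"grip":255},{"delta_pos":[0,0,0.06],"delta_rot":[0,0,0],"grip":255},{"delta_pos":[0,0,0.05],"delta_rot":[0,0,0],"grip":255},{"delta_pos":[0,0,0.035],"delta_rot":[0,0,0],"grip":255},{"delta_pos":[0,0,0],"delta_rot":[0,0,0],"grip":255},{"delta_pos":[0,0,0],"delta_rot":[0,0,0],"grip":255}]'
python3 - <<'E'
from h import *
tell()
S=camera_params('side'); print(proj(S,get_state()['eef_pos']))
im=grab_frame('side');crop(im,230,180,330,280,6,'pics/s6.png')
E
```

```text
clock: 8.6
eef_pos: [0.4639, -0.227, 0.0222]
ee_rot: [0.0, 0.028, 1.0, -0.0]
force: [0.2, 0.2, -0.8]
opening: 0.0005
t 8.6 tcp [ 0.4639 -0.227   0.0222] jaw heading 86.79 tz [ 1.e-04 -2.e-04 -1.e+00] open 0.0005 F [ 0.2  0.2 -0.8] j7 2.13
[292.70961573 255.23569622]
```

View pics/s6.png

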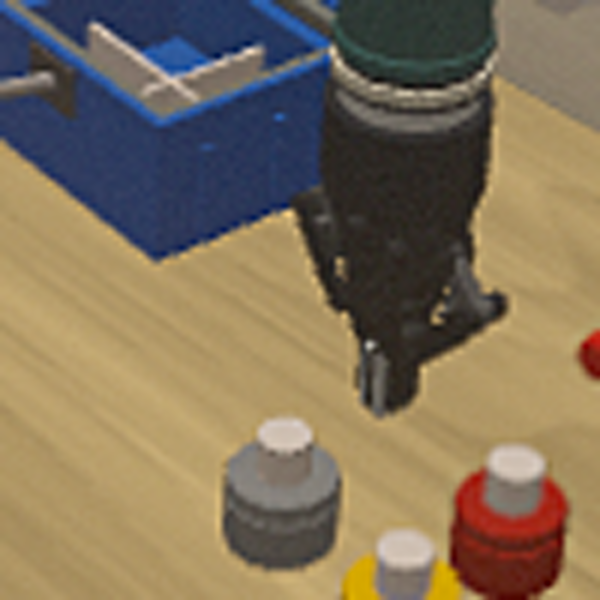

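```bash
python3 -m jog '[{"delta_pos":[0,0,0.016],"delta_rot":[0,0,0],"grip":255},{"delta_pos":[0,0,0],"delta_rot":[0,0,0],"grip":255}]'; for i in 1; do python3 -m jog '[{"delta_pos":[0,0,0.008],"delta_rot":[0,0,0],"grip":255},{"delta_pos":[0,0,0],"delta_rot":[0,0,0],"grip":255}]'; done
```

```text
clock: 8.9
eef_pos: [0.4635, -0.2265, 0.0098]
ee_rot: [-0.0, 0.028, 1.0, 0.0]
force: [-0.2, -0.3, -0.1]
opening: 0.0001
clock: 9.15
eef_pos: [0.4635, -0.2266, 0.0037]
ee_rot: [-0.0, 0.028, 1.0, 0.0]
force: [0.5, 0.2, 0.9]
opening: -0.0003
```

```bash
python3 -m jog '[{"delta_pos":[0,0,0.008],"delta_rot":[0,0,0],"grip":255},{"delta_pos":[0,0,0],"delta_rot":[0,0,0],"grip":255}]';python3 -m jog '[{"delta_pos":[0,0,0.005],"delta_rot":[0,0,0],"grip":255},{"delta_pos":[0,0,0],"delta_rot":[0,0,0],"grip":255}]'
python3 - <<'E'
from h import *
im=grab_frame('side');crop(im,230,180,330,280,6,'pics/s7.png')
E
```

```text
clock: 9.4
eef_pos: [0.4634, -0.2266, -0.0025]
ee_rot: [-0.0, 0.028, 1.0, 0.0]
force: [-0.5, 0.7, 0.1]
opening: -0.0001
clock: 9.65
eef_pos: [0.4635, -0.2267, -0.006]
ee_rot: [-0.0, 0.028, 1.0, 0.0]
force: [0.7, -0.4, 0.9]
opening: -0.0002
```

View pics/s7.png

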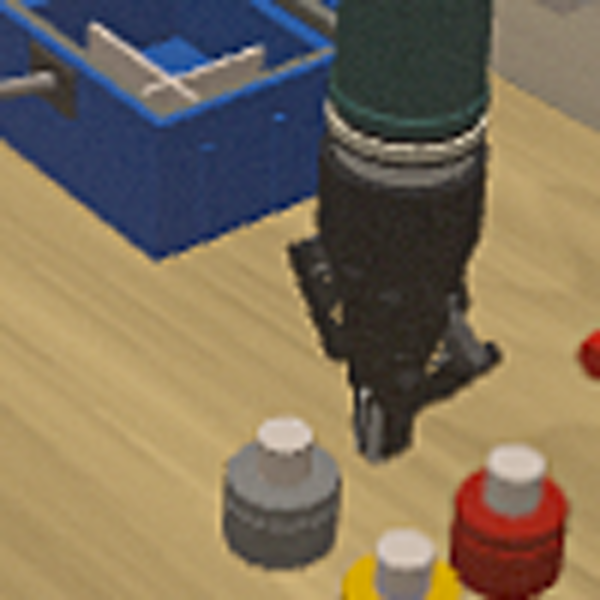

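```bash
for k in 1; do python3 -m jog '[{"delta_pos":[0,0,0.005],"delta_rot":[0,0,0],"grip":255},{"delta_pos":[0,0,0.005],"delta_rot":[0,0,0],"grip":255},{"delta_pos":[0,0,0],"delta_rot":[0,0,0],"grip":255}]'; done; python3 -m jog '[{"delta_pos":[0,0,0.003],"delta_rot":[0,0,0],"grip":255},{"delta_pos":[0,0,0],"delta_rot":[0,0,0],"grip":255}]';python3 -m jog '[{"delta_pos":[0,0,0.003],"delta_rot":[0,0,0],"grip":255},{"delta_pos":[0,0,0],"delta_rot":[0,0,0],"grip":255}]'
```

```text
clock: 10.07
eef_pos: [0.4635, -0.2266, -0.0136]
ee_rot: [-0.0, 0.028, 1.0, 0.0]
force: [-1.1, 0.1, 0.1]
opening: -0.0003
clock: 10.32
eef_pos: [0.4636, -0.2267, -0.0157]
ee_rot: [-0.0, 0.028, 1.0, 0.0]
force: [0.2, 0.3, -1.3]
opening: 0.0003
clock: 10.58
eef_pos: [0.4636, -0.2267, -0.0179]
ee_rot: [-0.0, 0.028, 1.0, 0.0]
force: [0.3, -0.7, -0.3]
opening: 0.0001
```

```bash
for k in 1; do python3 -m jog '[{"delta_pos":[0,0,0.003],"delta_rot":[0,0,0],"grip":255},{"delta_pos":[0,0,0],"delta_rot":[0,0,0],"grip":255}]'; done; python3 -m jog '[{"delta_pos":[0,0,0.003],"delta_rot":[0,0,0],"grip":255},{"delta_pos":[0,0,0],"delta_rot":[0,0,0],"grip":255}]';  python3 - <<'E'
from h import *
im=grab_frame('side');crop(im,230,180,330,280,6,'pics/s8.png')
E
```

```text
clock: 10.82
eef_pos: [0.4636, -0.2267, -0.0202]
ee_rot: [-0.0, 0.028, 1.0, 0.0]
force: [-0.3, -0.7, -0.7]
opening: 0.0001
clock: 11.08
eef_pos: [0.4636, -0.2267, -0.0225]
ee_rot: [-0.0, 0.028, 1.0, 0.0]
force: [0.3, 0.5, 0.3]
opening: 0.0002
```

View pics/s8.png

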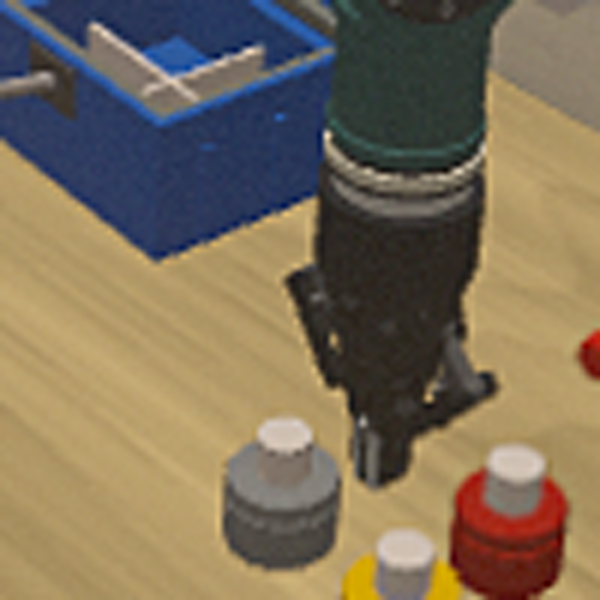

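```bash
for k in 1; do python3 -m jog '[{"delta_pos":[0,0,0.003],"delta_rot":[0,0,0],"grip":255},{"delta_pos":[0,0,0],"delta_rot":[0,0,0],"grip":255}]'; done; python3 -m jog '[{"delta_pos":[0,0,0.003],"delta_rot":[0,0,0],"grip":255},{"delta_pos":[0,0,0],"delta_rot":[0,0,0],"grip":255}]'
python3 - <<'E'
from h import *
tell(); print(proj(camera_params('side'),(.4636,-.2267,0)))
E
```

```text
clock: 11.38
eef_pos: [0.4636, -0.2267, -0.0247]
ee_rot: [-0.0, 0.028, 1.0, 0.0]
force: [-0.5, 0.3, -0.2]
opening: 0.0003
clock: 11.62
eef_pos: [0.4636, -0.2267, -0.027]
ee_rot: [-0.0, 0.028, 1.0, 0.0]
force: [0.7, -1.3, 0.9]
opening: 0.0002
t 11.625 tcp [ 0.4636 -0.2267 -0.027 ] jaw heading 86.8 tz [-2.e-04  1.e-04 -1.e+00] open 0.0002 F [ 0.7 -1.3  0.9] j7 2.15
[292.09631003 261.19374257]
```

```bash
python3 -m jog '[{"delta_pos":[0,0,0.002],"delta_rot":[0,0,0],"grip":255},{"delta_pos":[0,0,0],"delta_rot":[0,0,0],"grip":255}]';  python3 -m jog '[{"delta_pos":[0,0,0.002],"delta_rot":[0,0,0],"grip":255},{"delta_pos":[0,0,0],"delta_rot":[0,0,0],"grip":255}]'
python3 - <<'E'
from h import *
tell()
im=grab_frame('side');crop(im,230,180,330,280,6,'pics/s9.png')
im=grab_frame('wrist');cv2.imwrite('pics/w9.png',im[:,:,::-1])
E
```

```text
clock: 11.88
eef_pos: [0.4636, -0.2267, -0.0284]
ee_rot: [-0.0, 0.028, 1.0, 0.0]
force: [0.5, 0.1, 0.3]
opening: 0.0
clock: 12.12
eef_pos: [0.4636, -0.2267, -0.0299]
ee_rot: [-0.0, 0.028, 1.0, 0.0]
force: [-0.7, 0.4, -0.0]
opening: -0.0002
t 12.125 tcp [ 0.4636 -0.2267 -0.0299] jaw heading 86.8 tz [-1.e-04  1.e-04 -1.e+00] open -0.0002 F [-0.7  0.4 -0. ] j7 2.15
```

View pics/s9.png

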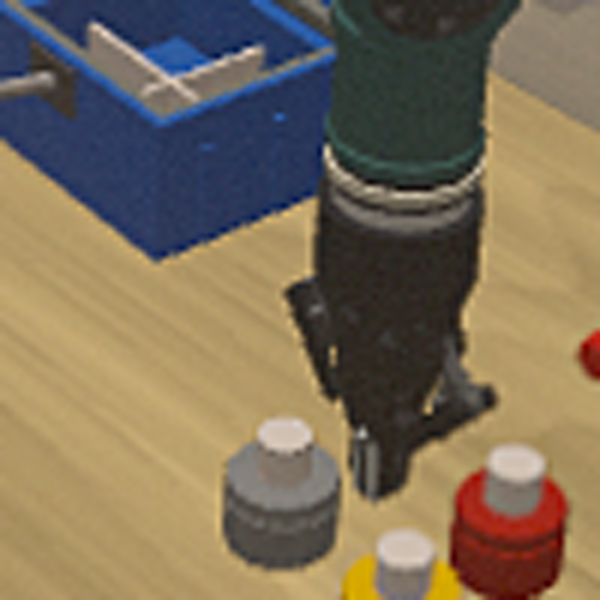

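View pics/w9.png

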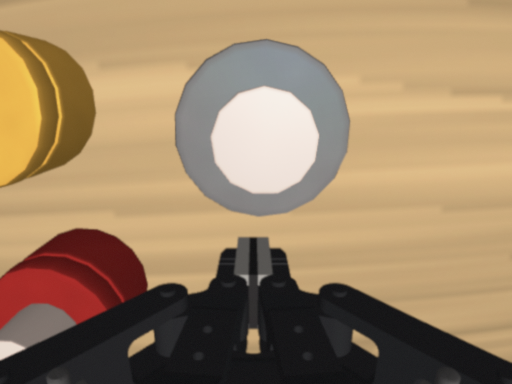

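```bash
python3 -m jog '[{"delta_pos":[0,0,0.002],"delta_rot":[0,0,0],"grip":255},{"delta_pos":[0,0,0],"delta_rot":[0,0,0],"grip":255}]';  python3 -m jog '[{"delta_pos":[0,0,0.002],"delta_rot":[0,0,0],"grip":255},{"delta_pos":[0,0,0],"delta_rot":[0,0,0],"grip":255}]'
```

```text
clock: 12.48
eef_pos: [0.4638, -0.2268, -0.03]
ee_rot: [0.0, 0.028, 1.0, 0.0]
force: [-0.9, 1.0, 13.4]
opening: 0.0001
clock: 12.72
eef_pos: [0.4638, -0.2268, -0.0301]
ee_rot: [0.001, 0.028, 1.0, 0.0]
force: [-3.2, 1.8, 27.8]
opening: -0.0
```

Contact came at reported z = -0.030 with the force rising to 28 N. The true shut fingertips are therefore 30 mm above the reported TCP, so I'll add that to every height. Retrying grey.

```bash
cat >> h.py <<'E'
ZOFF=0.030 # true tip z = eef z + ZOFF (pointing down)
E
python3 -m jog '[{"delta_pos":[0,0,-0.06],"delta_rot":[0,0,0],"grip":255},{"delta_pos":[0,0,-0.06],"delta_rot":[0,0,0],"grip":85},{"delta_pos":[0,0,-0.03],"delta_rot":[0,0,0],"grip":85},{"delta_pos":[0,0,0],"delta_rot":[0,0,0],"grip":85},{"delta_pos":[0.078,0,0],"delta_rot":[0,0,0],"grip":85},{"delta_pos":[0,0,0],"delta_rot":[0,0,0],"grip":85},{"delta_pos":[0,0,0],"delta_rot":[0,0,0],"grip":85}]'
python3 - <<'E'
from h import *
P=camera_params('wrist');im=grab_frame('wrist');cv2.imwrite('pics/w10.png',im[:,:,::-1])
tell((.4044,-.2218,.075),(.4044,-.2218,.012)); print(proj(P,(.4044,-.2218,.062)))
E
```

```text
clock: 13.6
eef_pos: [0.405, -0.2234, 0.079]
ee_rot: [-0.0, 0.028, 1.0, 0.0]
force: [0.7, -1.1, 0.2]
opening: 0.0569
t 13.65 tcp [ 0.406  -0.2236  0.0792] jaw heading 86.82 tz [ 3.e-04 -1.e-04 -1.e+00] open 0.0569 F [ 1.  -0.  -0.2] j7 2.15
-> [ 0.4044 -0.2218  0.075 ] units [0.0023 0.0023 0.0056] rows>= 1.0
-> [ 0.4044 -0.2218  0.012 ] units [0.    0.    0.084] rows>= 2.0
[254.9366619 220.6291407]
```

View pics/w10.png

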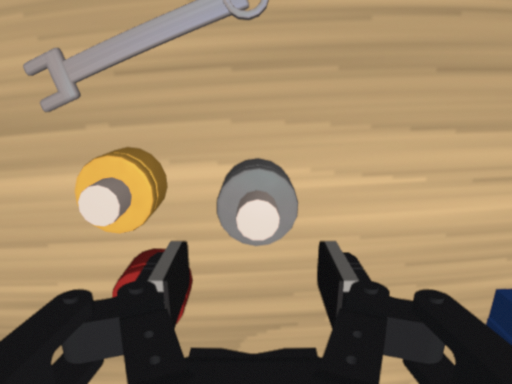

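The grey cap at (258,220) is centred. Descending in corrected heights.

```bash
python3 -m jog '[{"delta_pos":[0.002,0.004,0.045],"delta_rot":[0,0,0],"grip":85},{"delta_pos":[0,0,0.044],"delta_rot":[0,0,0],"grip":85},{"delta_pos":[0,0,0],"delta_rot":[0,0,0],"grip":85},{"delta_pos":[0,0,0],"delta_rot":[0,0,0],"grip":255},{"delta_pos":[0,0,0],"delta_rot":[0,0,0],"grip":255},{"delta_pos":[0,0,0],"delta_rot":[0,0,0],"grip":255},{"delta_pos":[0,0,0],"delta_rot":[0,0,0],"grip":255}]'
```

```text
clock: 14.52
eef_pos: [0.4051, -0.2208, 0.0141]
ee_rot: [0.001, 0.028, 1.0, -0.001]
force: [-0.3, 0.7, 7.6]
opening: 0.0241
```

```bash
python3 -m jog '[{"delta_pos":[0,0,-0.05],"delta_rot":[0,0,0],"grip":255},{"delta_pos":[0,0,-0.06],"delta_rot":[0,0,0],"grip":255},{"delta_pos":[0,0,-0.05],"delta_rot":[0,0,0],"grip":255},{"delta_pos":[0,0,0],"delta_rot":[0,0,0],"grip":255}]'
python3 - <<'E'
from h import *
tell((*cw(.033,-.04),.134),(*cw(.033,-.04),.020))
im=grab_frame('wrist');cv2.imwrite('pics/w11.png',im[:,:,::-1])
im=grab_frame('side');crop(im,200,130,360,250,5,'pics/s11.png')
E
```

```text
clock: 15.02
eef_pos: [0.4058, -0.2212, 0.1356]
ee_rot: [0.003, 0.028, 1.0, -0.001]
force: [-0.4, 0.4, -1.4]
opening: 0.0236
t 15.025 tcp [ 0.4058 -0.2212  0.1356] jaw heading 86.81 tz [ 0.0063 -0.0024 -1.    ] open 0.0236 F [-0.4  0.4 -1.4] j7 2.12
-> [0.6202 0.0269 0.134 ] units [-0.267   0.3461  0.0032] rows>= 6.0
-> [0.6202 0.0269 0.02  ] units [0.001  0.0003 0.152 ] rows>= 2.0
```

View pics/w11.png

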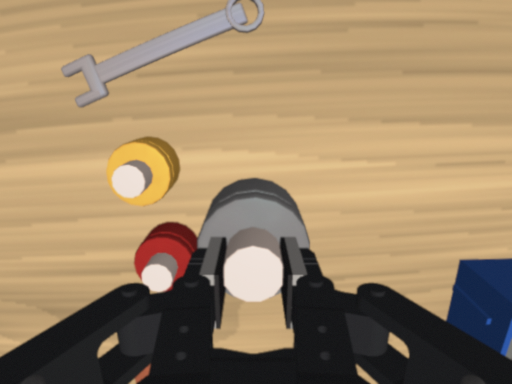

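View pics/s11.png

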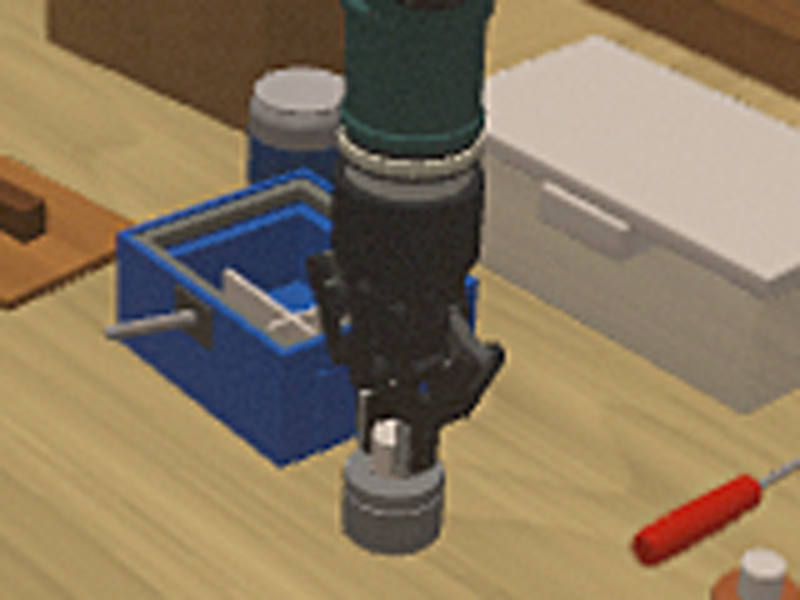

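```bash
python3 -m jog '[{"delta_pos":[-0.0445,0.0577,0],"delta_rot":[0,0,0],"grip":255},{"delta_pos":[-0.0445,0.0577,0],"delta_rot":[0,0,0],"grip":255},{"delta_pos":[-0.0445,0.0577,0],"delta_rot":[0,0,0],"grip":255},{"delta_pos":[-0.0445,0.0577,0],"delta_rot":[0,0,0],"grip":255},{"delta_pos":[-0.0445,0.0577,0],"delta_rot":[0,0,0],"grip":255},{"delta_pos":[-0.0445,0.0577,0],"delta_rot":[0,0,0],"grip":255},{"delta_pos":[0,0,0],"delta_rot":[0,0,0],"grip":255},{"delta_pos":[0,0,0],"delta_rot":[0,0,0],"grip":255}]'
python3 - <<'E'
from h import *
tell((*cw(.033,-.04),.134),(*cw(.033,-.04),.021))
im=grab_frame('wrist');cv2.imwrite('pics/w12.png',im[:,:,::-1])
P=camera_params('wrist')
for a in [(.08,.094),(.08,-.094),(-.08,.094),(-.08,-.094)]: print(a,proj(P,(*cw(*a),.086)))
E
```

```text
clock: 16.12
eef_pos: [0.6166, 0.0274, 0.1308]
ee_rot: [-0.002, 0.028, 1.0, -0.001]
force: [0.2, -0.4, -1.1]
opening: 0.0236
t 16.125 tcp [0.6166 0.0274 0.1308] jaw heading 86.82 tz [-4.5e-03 -9.0e-04 -1.0e+00] open 0.0236 F [ 0.2 -0.4 -1.1] j7 1.6
-> [0.6202 0.0269 0.134 ] units [-0.0049 -0.0004 -0.0043] rows>= 1.0
-> [0.6202 0.0269 0.021 ] units [-0.0007  0.0002  0.1507] rows>= 2.0
(0.08, 0.094) [437.69988115 273.56363174]
(0.08, -0.094) [177.33519449 275.45217497]
(-0.08, 0.094) [469.93631566  38.40916297]
(-0.08, -0.094) [163.1151795   31.94338992]
```

View pics/w12.png

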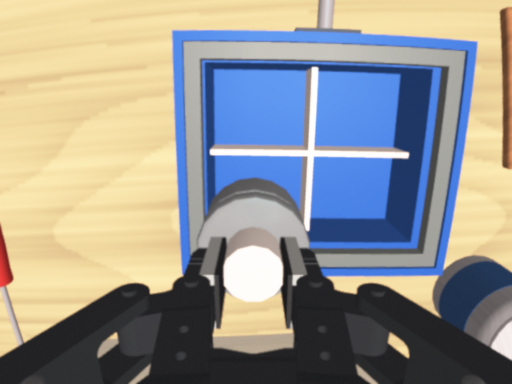

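Run:
```python
from h import *
from scipy.optimize import least_squares
tell(); im=grab_frame('wrist');crop(im,160,20,500,290,2.3,'pics/w13.png'); P=camera_params('wrist')
json.dump({k:np.asarray(v).tolist() for k,v in P.items()},open('w13.json','w')); tell()
```

```text
t 16.175 tcp [0.6164 0.0263 0.1312] jaw heading 86.72 tz [-0.0041 -0.0012 -1.    ] open 0.0236 F [ 0.3 -0.  -1.6] j7 1.6
t 16.225 tcp [0.6165 0.0258 0.1317] jaw heading 86.67 tz [-0.0033 -0.0011 -1.    ] open 0.0242 F [-0.3 -1.3 -0.6] j7 1.6
```

View pics/w13.png

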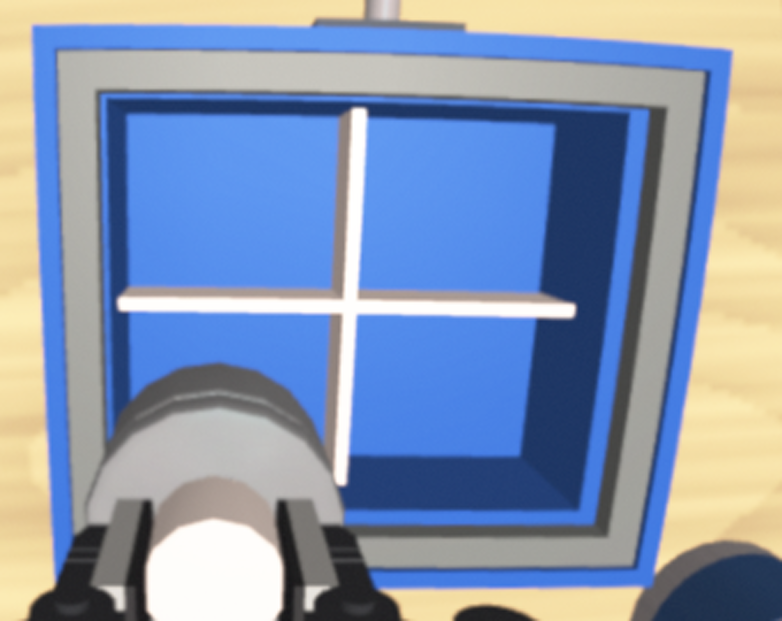

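Run:
```python
from h import *
from scipy.optimize import least_squares
P=json.load(open('w13.json')); g=lambda x,y:(160+x/2.3,20+y/2.3)
pts=[(g(33,25),-.08,-.094,.086),(g(732,50),-.08,.094,.086),(g(652,587),.08,.094,.086),(g(349,303),0,0,.038)]
def f(q):
    c,s=np.cos(q[2]),np.sin(q[2]);r=[]
    for uv,x,y,z in pts: r+=list(proj(P,(q[0]+c*x-s*y,q[1]+s*x+c*y,z))-uv)
    return r
o=least_squares(f,[.59,.07,-.06]);print(o.x.round(4),np.round(o.fun,1))
tell()
```

```text
[ 0.5905  0.0738 -0.0699] [-0.4 -0.3  0.5 -0.3 -0.4 -0.5  0.4  1.3]
t 16.225 tcp [0.6165 0.0258 0.1317] jaw heading 86.67 tz [-0.0033 -0.0011 -1.    ] open 0.0242 F [-0.3 -1.3 -0.6] j7 1.6
```

```bash
sed -i 's/^CR=.*/CR=np.array([0.590,0.0722]); CY=-0.063/' h.py
python3 - <<'E'
from h import *
c=cw(.033,-.04)
tell((*c,.131),(*c,.021))
E
```

```text
t 16.225 tcp [0.6165 0.0258 0.1317] jaw heading 86.67 tz [-0.0033 -0.0011 -1.    ] open 0.0242 F [-0.3 -1.3 -0.6] j7 1.6
-> [0.6204 0.0302 0.131 ] units [-0.0049  0.0061  0.0009] rows>= 1.0
-> [0.6204 0.0302 0.021 ] units [-0.0005  0.0002  0.1467] rows>= 2.0
```

```bash
python3 -m jog '[{"delta_pos":[-0.0055,0.006,0],"delta_rot":[0,0,0],"grip":255},{"delta_pos":[0,0,0],"delta_rot":[0,0,0],"grip":255},{"delta_pos":[0,0,0],"delta_rot":[0,0,0],"grip":255}]'
python3 - <<'E'
from h import *
c=cw(.033,-.04)
tell((*c,.131),(*c,.021))
E
```

```text
clock: 16.6
eef_pos: [0.6227, 0.0317, 0.1331]
ee_rot: [0.0, 0.028, 1.0, 0.0]
force: [-0.6, -0.2, -1.0]
opening: 0.0235
t 16.6 tcp [0.6227 0.0317 0.1331] jaw heading 86.78 tz [ 1.e-04  0.e+00 -1.e+00] open 0.0235 F [-0.6 -0.2 -1. ] j7 1.6
-> [0.6204 0.0302 0.131 ] units [ 0.0029 -0.0022  0.0028] rows>= 1.0
-> [0.6204 0.0302 0.021 ] units [ 0.     -0.      0.1467] rows>= 2.0
```

```bash
python3 -m jog '[{"delta_pos":[0.002,-0.002,0.05],"delta_rot":[0,0,0],"grip":255},{"delta_pos":[0,0,0.05],"delta_rot":[0,0,0],"grip":255},{"delta_pos":[0,0,0.03],"delta_rot":[0,0,0],"grip":255},{"delta_pos":[0,0,0.012],"delta_rot":[0,0,0],"grip":255},{"delta_pos":[0,0,0.004],"delta_rot":[0,0,0],"grip":255},{"delta_pos":[0,0,0],"delta_rot":[0,0,0],"grip":255},{"delta_pos":[0,0,0],"delta_rot":[0,0,0],"grip":255}]'
```

```text
clock: 17.48
eef_pos: [0.622, 0.0305, 0.0245]
ee_rot: [0.001, 0.028, 1.0, 0.0]
force: [1.0, 0.7, -1.4]
opening: 0.0236
```

```bash
python3 -m jog '[{"delta_pos":[0.0005,0,0.004],"delta_rot":[0,0,0],"grip":255},{"delta_pos":[0,0,0.001],"delta_rot":[0,0,0],"grip":255},{"delta_pos":[0,0,0],"delta_rot":[0,0,0],"grip":255},{"delta_pos":[0,0,0],"delta_rot":[0,0,0],"grip":255}]'
```

```text
clock: 17.98
eef_pos: [0.6208, 0.0306, 0.0202]
ee_rot: [0.0, 0.028, 1.0, 0.0]
force: [-1.2, 0.0, 5.9]
opening: 0.0239
```

Contact: +5.9 N on the cell floor at the expected height. Release with a limited opening and lift.

```bash
python3 -m jog '[{"delta_pos":[0,0,0],"delta_rot":[0,0,0],"grip":130},{"delta_pos":[0,0,0],"delta_rot":[0,0,0],"grip":130},{"delta_pos":[0,0,0],"delta_rot":[0,0,0],"grip":130},{"delta_pos":[0,0,-0.04],"delta_rot":[0,0,0],"grip":130},{"delta_pos":[0,0,-0.06],"delta_rot":[0,0,0],"grip":130},{"delta_pos":[0,0,-0.06],"delta_rot":[0,0,0],"grip":85},{"delta_pos":[0,0,0],"delta_rot":[0,0,0],"grip":85}]'
python3 - <<'E'
from h import *
tell((.4711,-.3035,.145))
im=grab_frame('wrist');cv2.imwrite('pics/w14.png',im[:,:,::-1]); P=camera_params('wrist');tell()
E
```

```text
clock: 18.85
eef_pos: [0.624, 0.0304, 0.1435]
ee_rot: [0.004, 0.028, 1.0, 0.0]
force: [0.5, 0.2, 0.1]
opening: 0.057
t 18.85 tcp [0.624  0.0304 0.1435] jaw heading 86.78 tz [ 8.2e-03  7.0e-04 -1.0e+00] open 0.057 F [0.5 0.2 0.1] j7 1.6
-> [ 0.4711 -0.3035  0.145 ] units [ 0.1786 -0.4559 -0.0039] rows>= 6.0
t 18.9 tcp [0.6221 0.0306 0.1414] jaw heading 86.79 tz [ 3.8e-03  5.0e-04 -1.0e+00] open 0.0569 F [-0.9  0.9 -0.1] j7 1.6
```

View pics/w14.png

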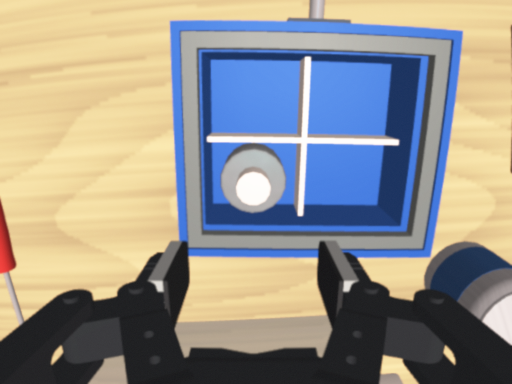

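Grey stands in cell2 at (254,188). Red is next.

```bash
python3 -m jog '[{"delta_pos":[0.0255,-0.065,0],"delta_rot":[0,0,0],"grip":85},{"delta_pos":[0.0255,-0.065,0],"delta_rot":[0,0,0],"grip":85},{"delta_pos":[0.0255,-0.065,0],"delta_rot":[0,0,0],"grip":85},{"delta_pos":[0.0255,-0.065,0],"delta_rot":[0,0,0],"grip":85},{"delta_pos":[0.0255,-0.065,0],"delta_rot":[0,0,0],"grip":85},{"delta_pos":[0.0255,-0.065,0],"delta_rot":[0,0,0],"grip":85},{"delta_pos":[0.0255,-0.065,0],"delta_rot":[0,0,0],"grip":85},{"delta_pos":[0,0,0.04],"delta_rot":[0,0,0],"grip":85},{"delta_pos":[0,0,0.04],"delta_rot":[0,0,0],"grip":85},{"delta_pos":[0,0,0],"delta_rot":[0,0,0],"grip":85}]'
cat >> h.py <<'E'
def cap(u,v,name=None,z=.062,rad=22):
    P=camera_params('wrist'); im=grab_frame('wrist')
    if name: cv2.imwrite(name,im[:,:,::-1])
    w=im[v-rad:v+rad+1,u-rad:u+rad+1].astype(int); m=((w.min(2)>165)&(w.max(2)-w.min(2)<50)).astype('uint8')
    k,l,st,ce=cv2.connectedComponentsWithStats(m)
    if k<2: print('no cap'); return
    i=1+st[1:,4].argmax(); c=ce[i]+[u-rad,v-rad]; X=at_z(P,c,z); print('cap',c.round(1),st[i].tolist(),X.round(4)); return X
E
python3 - <<'E'
from h import *
tell()
u,v=proj(camera_params('wrist'),(.471,-.303,.062)).round().astype(int);print(u,v)
X=cap(u,v,'pics/w15.png',rad=30)
tell((X[0],X[1],.013))
E
```

```text
clock: 20.15
eef_pos: [0.4652, -0.301, 0.0766]
ee_rot: [-0.003, 0.028, 1.0, 0.002]
force: [0.2, -0.2, 0.6]
opening: 0.057
t 20.15 tcp [ 0.4652 -0.301   0.0766] jaw heading 86.78 tz [-0.0067  0.0039 -1.    ] open 0.057 F [ 0.2 -0.2  0.6] j7 2.24
249 233
cap [249.5 232.7] [10, 10, 42, 40, 1303] [ 0.471 -0.303  0.062]
t 20.2 tcp [ 0.4666 -0.3018  0.0781] jaw heading 86.8 tz [-0.0038  0.0021 -1.    ] open 0.0571 F [ 0.5 -0.4 -0.5] j7 2.24
-> [ 0.471 -0.303  0.013] units [-0.0064 -0.0014  0.0868] rows>= 2.0
```

View pics/w15.png

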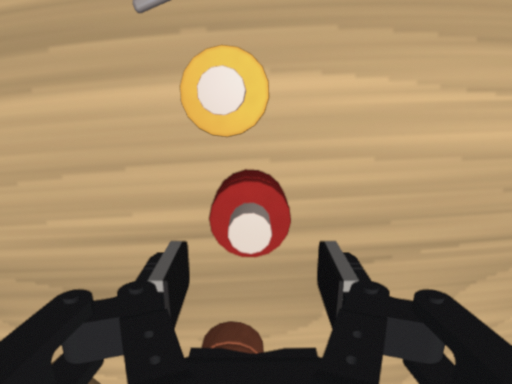

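```bash
python3 -m jog '[{"delta_pos":[-0.004,-0.002,0],"delta_rot":[0,0,0],"grip":85},{"delta_pos":[0,0,0.044],"delta_rot":[0,0,0],"grip":85},{"delta_pos":[0,0,0.035],"delta_rot":[0,0,0],"grip":85},{"delta_pos":[0,0,0.008],"delta_rot":[0,0,0],"grip":85},{"delta_pos":[0,0,0],"delta_rot":[0,0,0],"grip":85}]'
python3 - <<'E'
from h import *
tell((.471,-.303,.013))
E
```

```text
clock: 20.82
eef_pos: [0.4717, -0.3047, 0.0152]
ee_rot: [0.001, 0.028, 1.0, -0.0]
force: [0.7, -0.9, 0.3]
opening: 0.0571
t 20.825 tcp [ 0.4717 -0.3047  0.0152] jaw heading 86.81 tz [ 1.e-03 -6.e-04 -1.e+00] open 0.0571 F [ 0.7 -0.9  0.3] j7 2.27
-> [ 0.471 -0.303  0.013] units [0.001  0.0022 0.0029] rows>= 1.0
```

```bash
python3 -m jog '[{"delta_pos":[0,0.001,0],"delta_rot":[0,0,0],"grip":255},{"delta_pos":[0,0,0],"delta_rot":[0,0,0],"grip":255},{"delta_pos":[0,0,0],"delta_rot":[0,0,0],"grip":255},{"delta_pos":[0,0,0],"delta_rot":[0,0,0],"grip":255},{"delta_pos":[0,0,-0.05],"delta_rot":[0,0,0],"grip":255},{"delta_pos":[0,0,-0.06],"delta_rot":[0,0,0],"grip":255},{"delta_pos":[0,0,-0.05],"delta_rot":[0,0,0],"grip":255},{"delta_pos":[0,0,0],"delta_rot":[0,0,0],"grip":255}]'
python3 - <<'E'
from h import *
im=grab_frame('wrist');cv2.imwrite('pics/w16.png',im[:,:,::-1])
c=cw(.033,.04); tell((*c,.136),(*c,.022))
E
```

```text
clock: 21.82
eef_pos: [0.473, -0.3049, 0.1376]
ee_rot: [0.003, 0.028, 1.0, -0.002]
force: [-0.3, -0.5, -2.1]
opening: 0.0236
t 21.875 tcp [ 0.4717 -0.3038  0.1358] jaw heading 86.81 tz [ 0.0027 -0.0012 -1.    ] open 0.0232 F [-0.5 -0.4 -2.1] j7 2.21
-> [0.6255 0.11   0.136 ] units [-1.740e-01  5.624e-01 -4.000e-04] rows>= 8.0
-> [0.6255 0.11   0.022 ] units [0.0004 0.0002 0.152 ] rows>= 2.0
```

View pics/w16.png

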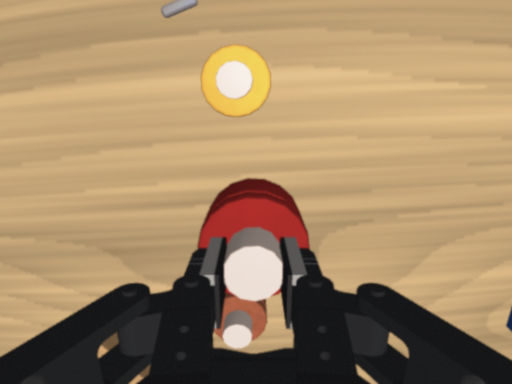

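Red is gripped. Moving to cell3.

```bash
python3 -m jog '[{"delta_pos":[-0.0193,0.0625,0],"delta_rot":[0,0,0],"grip":255},{"delta_pos":[-0.0193,0.0625,0],"delta_rot":[0,0,0],"grip":255},{"delta_pos":[-0.0193,0.0625,0],"delta_rot":[0,0,0],"grip":255},{"delta_pos":[-0.0193,0.0625,0],"delta_rot":[0,0,0],"grip":255},{"delta_pos":[-0.0193,0.0625,0],"delta_rot":[0,0,0],"grip":255},{"delta_pos":[-0.0193,0.0625,0],"delta_rot":[0,0,0],"grip":255},{"delta_pos":[-0.0193,0.0625,0],"delta_rot":[0,0,0],"grip":255},{"delta_pos":[-0.0193,0.0625,0],"delta_rot":[0,0,0],"grip":255},{"delta_pos":[-0.0193,0.0625,0],"delta_rot":[0,0,0],"grip":255},{"delta_pos":[0,0,0],"delta_rot":[0,0,0],"grip":255}]'
python3 -m jog '[{"delta_pos":[0,0,0],"delta_rot":[0,0,0],"grip":255},{"delta_pos":[0,0,0],"delta_rot":[0,0,0],"grip":255}]'
python3 - <<'E'
from h import *
im=grab_frame('wrist');cv2.imwrite('pics/w17.png',im[:,:,::-1])
c=cw(.033,.04); tell((*c,.136),(*c,.022))
E
```

```text
clock: 23.12
eef_pos: [0.6244, 0.1175, 0.1321]
ee_rot: [-0.001, 0.023, 1.0, 0.001]
force: [-0.4, -1.1, -1.4]
opening: 0.0238
clock: 23.38
eef_pos: [0.6235, 0.1079, 0.1336]
ee_rot: [-0.001, 0.029, 1.0, -0.001]
force: [1.3, -0.1, -0.9]
opening: 0.0236
t 23.425 tcp [0.6238 0.1081 0.1339] jaw heading 86.63 tz [-0.0014 -0.0012 -1.    ] open 0.0232 F [ 0.2 -0.3 -2.1] j7 1.49
-> [0.6255 0.11   0.136 ] units [-0.002   0.0028 -0.0028] rows>= 1.0
-> [0.6255 0.11   0.022 ] units [-0.0002  0.0002  0.152 ] rows>= 2.0
```

View pics/w17.png

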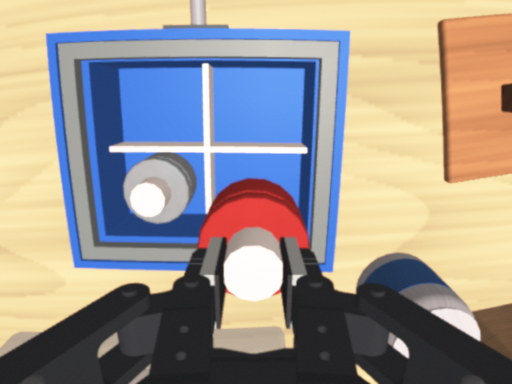

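```bash
python3 -m jog '[{"delta_pos":[-0.002,0.002,0.05],"delta_rot":[0,0,0],"grip":255},{"delta_pos":[0,0,0.05],"delta_rot":[0,0,0],"grip":255},{"delta_pos":[0,0,0.03],"delta_rot":[0,0,0],"grip":255},{"delta_pos":[0,0,0.014],"delta_rot":[0,0,0],"grip":255},{"delta_pos":[0,0,0],"delta_rot":[0,0,0],"grip":255},{"delta_pos":[0,0,0],"delta_rot":[0,0,0],"grip":255}]'
```

```text
clock: 24.18
eef_pos: [0.6273, 0.1115, 0.0276]
ee_rot: [0.001, 0.028, 1.0, 0.0]
force: [-0.8, 0.1, -1.5]
opening: 0.0239
```

```bash
python3 -m jog '[{"delta_pos":[0.002,-0.001,0.005],"delta_rot":[0,0,0],"grip":255},{"delta_pos":[0,0,0.003],"delta_rot":[0,0,0],"grip":255},{"delta_pos":[0,0,0],"delta_rot":[0,0,0],"grip":255},{"delta_pos":[0,0,0],"delta_rot":[0,0,0],"grip":255}]'
```

```text
clock: 24.68
eef_pos: [0.6249, 0.1113, 0.0218]
ee_rot: [0.0, 0.028, 1.0, 0.0]
force: [-1.3, -0.2, 5.2]
opening: 0.0236
```

```bash
python3 -m jog '[{"delta_pos":[0,0,0],"delta_rot":[0,0,0],"grip":130},{"delta_pos":[0,0,0],"delta_rot":[0,0,0],"grip":130},{"delta_pos":[0,0,0],"delta_rot":[0,0,0],"grip":130},{"delta_pos":[0,0,-0.04],"delta_rot":[0,0,0],"grip":130},{"delta_pos":[0,0,-0.06],"delta_rot":[0,0,0],"grip":130},{"delta_pos":[0,0,-0.05],"delta_rot":[0,0,0],"grip":85},{"delta_pos":[0,0,0],"delta_rot":[0,0,0],"grip":85}]'
python3 - <<'E'
from h import *
tell((.390,-.313,.14))
im=grab_frame('wrist');cv2.imwrite('pics/w18.png',im[:,:,::-1]); im=grab_frame('top');crop(im,310,130,410,280,4,'pics/t18.png')
E
```

```text
clock: 25.55
eef_pos: [0.6275, 0.1113, 0.1363]
ee_rot: [0.003, 0.028, 1.0, 0.001]
force: [1.1, 0.1, -0.4]
opening: 0.057
t 25.55 tcp [0.6275 0.1113 0.1363] jaw heading 86.79 tz [ 0.0069  0.0015 -1.    ] open 0.057 F [ 1.1  0.1 -0.4] j7 1.49
-> [ 0.39  -0.313  0.14 ] units [ 0.2843 -0.5826 -0.008 ] rows>= 8.0
```

View pics/w18.png

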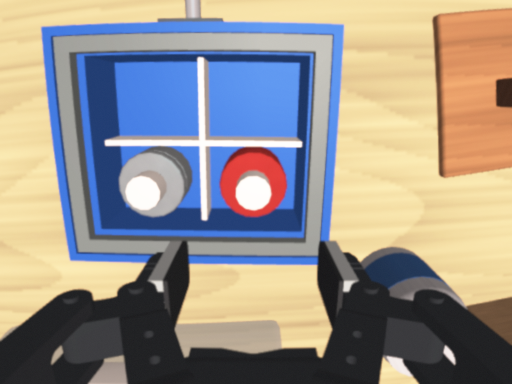

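View pics/t18.png

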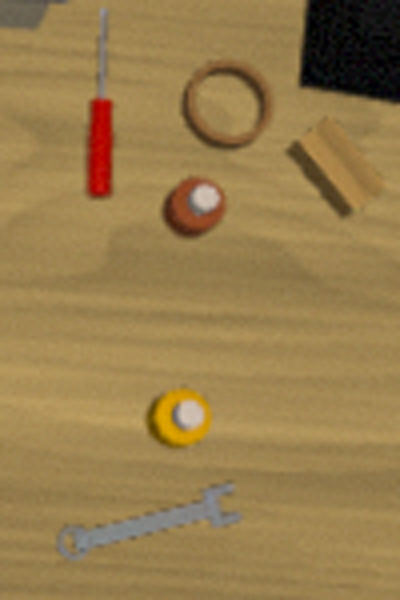

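Red is in cell3, and yellow and terracotta haven't moved. Going to yellow.

```bash
python3 -m jog '[{"delta_pos":[0.0284,-0.0583,0],"delta_rot":[0,0,0],"grip":85},{"delta_pos":[0.0284,-0.0583,0],"delta_rot":[0,0,0],"grip":85},{"delta_pos":[0.0284,-0.0583,0],"delta_rot":[0,0,0],"grip":85},{"delta_pos":[0.0284,-0.0583,0],"delta_rot":[0,0,0],"grip":85},{"delta_pos":[0.0284,-0.0583,0],"delta_rot":[0,0,0],"grip":85},{"delta_pos":[0.0284,-0.0583,0],"delta_rot":[0,0,0],"grip":85},{"delta_pos":[0.0284,-0.0583,0],"delta_rot":[0,0,0],"grip":85},{"delta_pos":[0.0284,-0.0583,0],"delta_rot":[0,0,0],"grip":85},{"delta_pos":[0.0284,-0.0583,0],"delta_rot":[0,0,0],"grip":85},{"delta_pos":[0.0284,-0.0583,0],"delta_rot":[0,0,0],"grip":85}]'
python3 -m jog '[{"delta_pos":[0,0,0.04],"delta_rot":[0,0,0],"grip":85},{"delta_pos":[0,0,0.04],"delta_rot":[0,0,0],"grip":85},{"delta_pos":[0,0,0],"delta_rot":[0,0,0],"grip":85},{"delta_pos":[0,0,0],"delta_rot":[0,0,0],"grip":85}]'
python3 - <<'E'
from h import *
tell()
u,v=proj(camera_params('wrist'),(.390,-.313,.062)).round().astype(int);print(u,v)
X=cap(u,v,'pics/w19.png',rad=30)
tell((X[0],X[1],.014))
E
```

```text
clock: 26.9
eef_pos: [0.3858, -0.314, 0.1316]
ee_rot: [-0.001, 0.028, 1.0, 0.001]
force: [0.0, -0.7, 0.1]
opening: 0.057
clock: 27.4
eef_pos: [0.3874, -0.3134, 0.0728]
ee_rot: [-0.0, 0.028, 1.0, 0.0]
force: [-0.3, -1.1, 0.2]
opening: 0.0569
t 27.4 tcp [ 0.3874 -0.3134  0.0728] jaw heading 86.81 tz [-8.e-04  5.e-04 -1.e+00] open 0.0569 F [-0.3 -1.1  0.2] j7 2.36
253 230
cap [252.3 229.1] [8, 9, 44, 41, 1359] [ 0.3897 -0.3135  0.062 ]
t 27.45 tcp [ 0.3879 -0.3137  0.0733] jaw heading 86.82 tz [ 3.e-04 -3.e-04 -1.e+00] open 0.057 F [-0.8 -0.4  0.4] j7 2.36
-> [ 0.3897 -0.3135  0.014 ] units [-0.0023  0.0004  0.0791] rows>= 1.0
```

```bash
python3 -m jog '[{"delta_pos":[-0.0023,0,0.04],"delta_rot":[0,0,0],"grip":85},{"delta_pos":[0,0,0.03],"delta_rot":[0,0,0],"grip":85},{"delta_pos":[0,0,0.01],"delta_rot":[0,0,0],"grip":85},{"delta_pos":[0,0,0],"delta_rot":[0,0,0],"grip":85},{"delta_pos":[0,0,0],"delta_rot":[0,0,0],"grip":255},{"delta_pos":[0,0,0],"delta_rot":[0,0,0],"grip":255},{"delta_pos":[0,0,0],"delta_rot":[0,0,0],"grip":255},{"delta_pos":[0,0,0],"delta_rot":[0,0,0],"grip":255}]'
python3 -m jog '[{"delta_pos":[0,0,-0.05],"delta_rot":[0,0,0],"grip":255},{"delta_pos":[0,0,-0.06],"delta_rot":[0,0,0],"grip":255},{"delta_pos":[0,0,-0.05],"delta_rot":[0,0,0],"grip":255},{"delta_pos":[0,0,0],"delta_rot":[0,0,0],"grip":255}]'
python3 - <<'E'
from h import *
im=grab_frame('wrist');cv2.imwrite('pics/w20.png',im[:,:,::-1])
c=cw(-.033,-.04); tell((*c,.136),(*c,.022))
E
```

```text
clock: 28.45
eef_pos: [0.3899, -0.314, 0.0141]
ee_rot: [0.001, 0.028, 1.0, -0.0]
force: [0.2, 0.1, 5.3]
opening: 0.0235
clock: 28.95
eef_pos: [0.3911, -0.315, 0.1358]
ee_rot: [0.003, 0.028, 1.0, -0.002]
force: [0.9, -0.2, -2.7]
opening: 0.0237
t 29.0 tcp [ 0.39   -0.3139  0.1341] jaw heading 86.81 tz [ 0.0027 -0.0014 -1.    ] open 0.0237 F [-0.2  0.3 -2.6] j7 2.33
-> [0.5545 0.0344 0.136 ] units [-0.1933  0.4758 -0.0026] rows>= 7.0
-> [0.5545 0.0344 0.022 ] units [0.0004 0.0002 0.152 ] rows>= 2.0
```

View pics/w20.png

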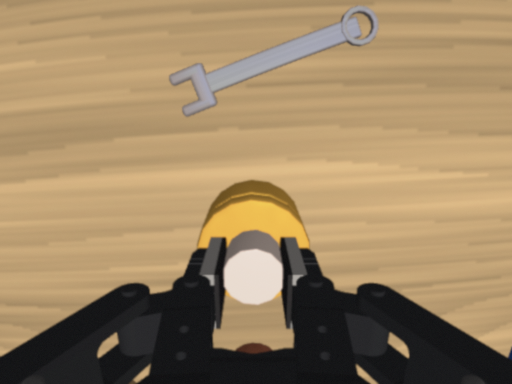

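Yellow is gripped. Moving to cell0.

```bash
python3 -m jog '[{"delta_pos":[-0.0242,0.0595,0],"delta_rot":[0,0,0],"grip":255},{"delta_pos":[-0.0242,0.0595,0],"delta_rot":[0,0,0],"grip":255},{"delta_pos":[-0.0242,0.0595,0],"delta_rot":[0,0,0],"grip":255},{"delta_pos":[-0.0242,0.0595,0],"delta_rot":[0,0,0],"grip":255},{"delta_pos":[-0.0242,0.0595,0],"delta_rot":[0,0,0],"grip":255},{"delta_pos":[-0.0242,0.0595,0],"delta_rot":[0,0,0],"grip":255},{"delta_pos":[-0.0242,0.0595,0],"delta_rot":[0,0,0],"grip":255},{"delta_pos":[-0.0242,0.0595,0],"delta_rot":[0,0,0],"grip":255},{"delta_pos":[0,0,0],"delta_rot":[0,0,0],"grip":255},{"delta_pos":[0,0,0],"delta_rot":[0,0,0],"grip":255}]'
python3 -m jog '[{"delta_pos":[0,0,0],"delta_rot":[0,0,0],"grip":255},{"delta_pos":[0,0,0],"delta_rot":[0,0,0],"grip":255}]'
python3 - <<'E'
from h import *
c=cw(-.033,-.04); tell((*c,.136),(*c,.022))
E
```

```text
clock: 30.25
eef_pos: [0.5526, 0.0342, 0.1314]
ee_rot: [-0.002, 0.028, 1.0, -0.001]
force: [-0.8, 0.3, -1.9]
opening: 0.0235
clock: 30.5
eef_pos: [0.5536, 0.0332, 0.1328]
ee_rot: [-0.0, 0.029, 1.0, -0.0]
force: [0.5, 1.1, -1.3]
opening: 0.0235
t 30.5 tcp [0.5536 0.0332 0.1328] jaw heading 86.66 tz [-8.e-04 -5.e-04 -1.e+00] open 0.0235 F [ 0.5  1.1 -1.3] j7 1.61
-> [0.5545 0.0344 0.136 ] units [-0.0012  0.0017 -0.0043] rows>= 1.0
-> [0.5545 0.0344 0.022 ] units [-1.00e-04  1.00e-04  1.52e-01] rows>= 2.0
```

```bash
python3 -m jog '[{"delta_pos":[0,0.0008,0.05],"delta_rot":[0,0,0],"grip":255},{"delta_pos":[0,0,0.05],"delta_rot":[0,0,0],"grip":255},{"delta_pos":[0,0,0.03],"delta_rot":[0,0,0],"grip":255},{"delta_pos":[0,0,0.012],"delta_rot":[0,0,0],"grip":255},{"delta_pos":[0,0,0],"delta_rot":[0,0,0],"grip":255},{"delta_pos":[0,0,0],"delta_rot":[0,0,0],"grip":255}]'
python3 -m jog '[{"delta_pos":[0,0,0.005],"delta_rot":[0,0,0],"grip":255},{"delta_pos":[0,0,0.003],"delta_rot":[0,0,0],"grip":255},{"delta_pos":[0,0,0],"delta_rot":[0,0,0],"grip":255},{"delta_pos":[0,0,0],"delta_rot":[0,0,0],"grip":255}]'
```

```text
clock: 31.25
eef_pos: [0.5552, 0.0351, 0.0274]
ee_rot: [0.001, 0.028, 1.0, 0.0]
force: [-0.6, -1.1, -1.4]
opening: 0.0238
clock: 31.75
eef_pos: [0.5543, 0.0353, 0.0205]
ee_rot: [0.0, 0.028, 1.0, -0.0]
force: [0.0, -0.3, -1.8]
opening: 0.0239
```

```bash
python3 -m jog '[{"delta_pos":[0,0,0.002],"delta_rot":[0,0,0],"grip":255},{"delta_pos":[0,0,0],"delta_rot":[0,0,0],"grip":255},{"delta_pos":[0,0,0],"delta_rot":[0,0,0],"grip":130},{"delta_pos":[0,0,0],"delta_rot":[0,0,0],"grip":130},{"delta_pos":[0,0,0],"delta_rot":[0,0,0],"grip":130},{"delta_pos":[0,0,-0.04],"delta_rot":[0,0,0],"grip":130},{"delta_pos":[0,0,-0.06],"delta_rot":[0,0,0],"grip":130},{"delta_pos":[0,0,-0.05],"delta_rot":[0,0,0],"grip":85},{"delta_pos":[0,0,0],"delta_rot":[0,0,0],"grip":85}]'
python3 - <<'E'
from h import *
tell((.600,-.326,.14))
im=grab_frame('wrist');cv2.imwrite('pics/w21.png',im[:,:,::-1]);im=grab_frame('top');cv2.imwrite('pics/t21.png',im[:,:,::-1])
E
```

```text
clock: 32.88
eef_pos: [0.5567, 0.0353, 0.1342]
ee_rot: [0.003, 0.028, 1.0, 0.0]
force: [0.2, 0.5, -0.6]
opening: 0.057
t 32.875 tcp [0.5567 0.0353 0.1342] jaw heading 86.8 tz [ 6.3e-03  8.0e-04 -1.0e+00] open 0.057 F [ 0.2  0.5 -0.6] j7 1.62
-> [ 0.6   -0.326  0.14 ] units [-0.0846 -0.4778 -0.0078] rows>= 6.0
```

View pics/w21.png

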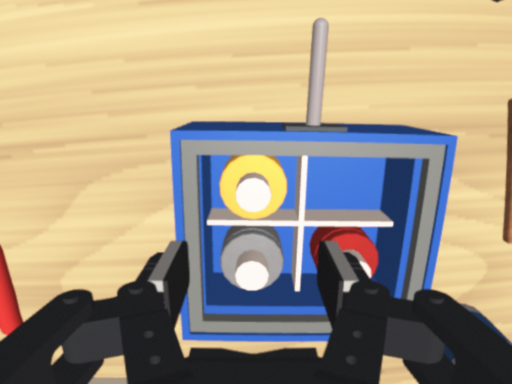

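View pics/t21.png

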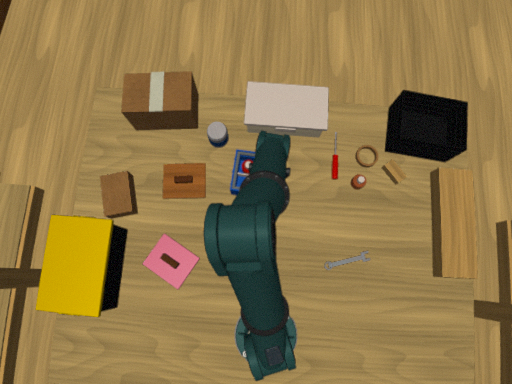

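Yellow is in cell0. The cover has been knocked to about (184,181), so I'll measure it again later. Now terracotta.

```bash
python3 -m jog '[{"delta_pos":[-0.0106,-0.0597,0],"delta_rot":[0,0,0],"grip":85},{"delta_pos":[-0.0106,-0.0597,0],"delta_rot":[0,0,0],"grip":85},{"delta_pos":[-0.0106,-0.0597,0],"delta_rot":[0,0,0],"grip":85},{"delta_pos":[-0.0106,-0.0597,0],"delta_rot":[0,0,0],"grip":85},{"delta_pos":[-0.0106,-0.0597,0],"delta_rot":[0,0,0],"grip":85},{"delta_pos":[-0.0106,-0.0597,0],"delta_rot":[0,0,0],"grip":85},{"delta_pos":[-0.0106,-0.0597,0],"delta_rot":[0,0,0],"grip":85},{"delta_pos":[-0.0106,-0.0597,0],"delta_rot":[0,0,0],"grip":85},{"delta_pos":[0,0,0],"delta_rot":[0,0,0],"grip":85}]'
python3 -m jog '[{"delta_pos":[0,0,0.04],"delta_rot":[0,0,0],"grip":85},{"delta_pos":[0,0,0.04],"delta_rot":[0,0,0],"grip":85},{"delta_pos":[0,0,0],"delta_rot":[0,0,0],"grip":85},{"delta_pos":[0,0,0],"delta_rot":[0,0,0],"grip":85}]'
python3 - <<'E'
from h import *
tell()
u,v=proj(camera_params('wrist'),(.6,-.326,.062)).round().astype(int);print(u,v)
X=cap(u,v,'pics/w22.png',rad=30)
tell((X[0],X[1],.014))
E
```

```text
clock: 34.1
eef_pos: [0.5955, -0.3316, 0.1295]
ee_rot: [-0.001, 0.031, 1.0, -0.001]
force: [-0.3, 0.1, -0.0]
opening: 0.057
clock: 34.6
eef_pos: [0.5979, -0.3253, 0.0714]
ee_rot: [-0.0, 0.028, 1.0, 0.0]
force: [-0.1, -0.7, 0.7]
opening: 0.0573
t 34.6 tcp [ 0.5979 -0.3253  0.0714] jaw heading 86.84 tz [-5.e-04  5.e-04 -1.e+00] open 0.0573 F [-0.1 -0.7  0.7] j7 2.18
251 230
cap [251.7 229.6] [9, 9, 44, 42, 1430] [ 0.5998 -0.3258  0.062 ]
t 34.65 tcp [ 0.5984 -0.3259  0.0721] jaw heading 86.82 tz [ 1.e-03 -4.e-04 -1.e+00] open 0.0569 F [-0.6  0.5  0.8] j7 2.18
-> [ 0.5998 -0.3258  0.014 ] units [-0.0018  0.0002  0.0775] rows>= 1.0
```

View pics/w22.png

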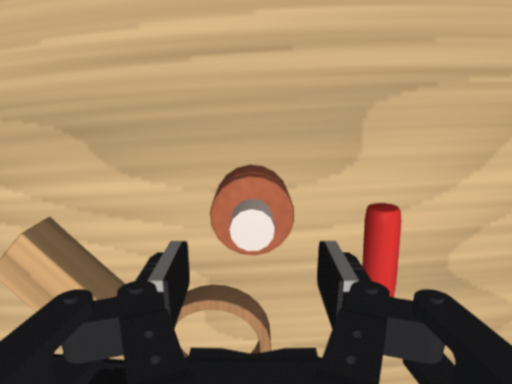

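```bash
python3 -m jog '[{"delta_pos":[-0.0015,0,0.04],"delta_rot":[0,0,0],"grip":85},{"delta_pos":[0,0,0.03],"delta_rot":[0,0,0],"grip":85},{"delta_pos":[0,0,0.008],"delta_rot":[0,0,0],"grip":85},{"delta_pos":[0,0,0],"delta_rot":[0,0,0],"grip":85},{"delta_pos":[0,0,0],"delta_rot":[0,0,0],"grip":255},{"delta_pos":[0,0,0],"delta_rot":[0,0,0],"grip":255},{"delta_pos":[0,0,0],"delta_rot":[0,0,0],"grip":255},{"delta_pos":[0,0,0],"delta_rot":[0,0,0],"grip":255}]'
python3 -m jog '[{"delta_pos":[0,0,-0.05],"delta_rot":[0,0,0],"grip":255},{"delta_pos":[0,0,-0.06],"delta_rot":[0,0,0],"grip":255},{"delta_pos":[0,0,-0.05],"delta_rot":[0,0,0],"grip":255},{"delta_pos":[0,0,0],"delta_rot":[0,0,0],"grip":255}]'
python3 - <<'E'
from h import *
im=grab_frame('wrist');cv2.imwrite('pics/w23.png',im[:,:,::-1])
c=cw(-.033,.04); tell((*c,.136),(*c,.022))
E
```

```text
clock: 35.65
eef_pos: [0.5997, -0.3263, 0.0141]
ee_rot: [0.001, 0.028, 1.0, -0.0]
force: [-1.4, 0.9, 5.8]
opening: 0.0237
clock: 36.15
eef_pos: [0.601, -0.3275, 0.1363]
ee_rot: [0.003, 0.028, 1.0, -0.002]
force: [-0.0, -0.4, -2.0]
opening: 0.0236
t 36.2 tcp [ 0.5994 -0.3263  0.1341] jaw heading 86.8 tz [ 0.0021 -0.001  -1.    ] open 0.0236 F [-0.2 -0.4 -1.9] j7 2.16
-> [0.5596 0.1142 0.136 ] units [ 0.0859  0.5835 -0.0033] rows>= 8.0
-> [0.5596 0.1142 0.022 ] units [3.00e-04 1.00e-04 1.52e-01] rows>= 2.0
```

View pics/w23.png

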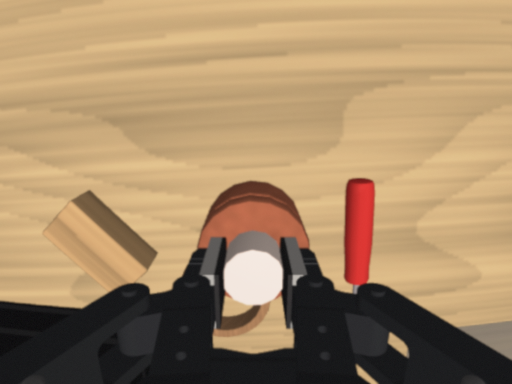

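Terracotta is gripped. Moving to cell1.

```bash
python3 -m jog '[{"delta_pos":[0.0095,0.0648,0],"delta_rot":[0,0,0],"grip":255},{"delta_pos":[0.0095,0.0648,0],"delta_rot":[0,0,0],"grip":255},{"delta_pos":[0.0095,0.0648,0],"delta_rot":[0,0,0],"grip":255},{"delta_pos":[0.0095,0.0648,0],"delta_rot":[0,0,0],"grip":255},{"delta_pos":[0.0095,0.0648,0],"delta_rot":[0,0,0],"grip":255},{"delta_pos":[0.0095,0.0648,0],"delta_rot":[0,0,0],"grip":255},{"delta_pos":[0.0095,0.0648,0],"delta_rot":[0,0,0],"grip":255},{"delta_pos":[0.0095,0.0648,0],"delta_rot":[0,0,0],"grip":255},{"delta_pos":[0.0095,0.0648,0],"delta_rot":[0,0,0],"grip":255},{"delta_pos":[0,0,0],"delta_rot":[0,0,0],"grip":255}]'
python3 -m jog '[{"delta_pos":[0,0,0],"delta_rot":[0,0,0],"grip":255},{"delta_pos":[0,0,0],"delta_rot":[0,0,0],"grip":255},{"delta_pos":[0,0,0],"delta_rot":[0,0,0],"grip":255}]'
python3 - <<'E'
from h import *
im=grab_frame('wrist');cv2.imwrite('pics/w24.png',im[:,:,::-1])
c=cw(-.033,.04); tell((*c,.136),(*c,.022))
E
```

```text
clock: 37.45
eef_pos: [0.5569, 0.1205, 0.1308]
ee_rot: [-0.002, 0.023, 1.0, 0.001]
force: [0.4, -0.6, -0.7]
opening: 0.0235
clock: 37.83
eef_pos: [0.5593, 0.1126, 0.1328]
ee_rot: [-0.0, 0.029, 1.0, -0.0]
force: [0.4, 1.2, -0.2]
opening: 0.0236
t 37.875 tcp [0.5594 0.1129 0.1329] jaw heading 86.67 tz [-1.e-04 -4.e-04 -1.e+00] open 0.0235 F [ 0.3 -0.4 -1.2] j7 1.48
-> [0.5596 0.1142 0.136 ] units [-0.0002  0.0017 -0.0041] rows>= 1.0
-> [0.5596 0.1142 0.022 ] units [-0.00e+00  1.00e-04  1.52e-01] rows>= 2.0
```

View pics/w24.png

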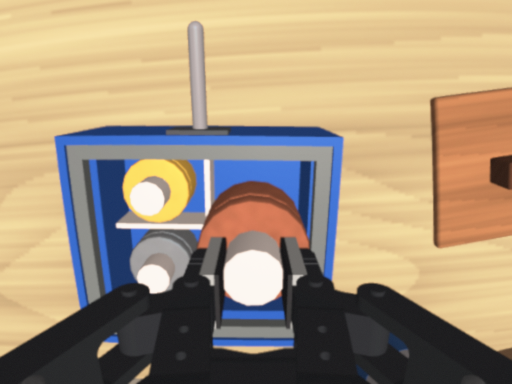

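```bash
python3 -m jog '[{"delta_pos":[0,0,0.05],"delta_rot":[0,0,0],"grip":255},{"delta_pos":[0,0,0.05],"delta_rot":[0,0,0],"grip":255},{"delta_pos":[0,0,0.03],"delta_rot":[0,0,0],"grip":255},{"delta_pos":[0,0,0.013],"delta_rot":[0,0,0],"grip":255},{"delta_pos":[0,0,0],"delta_rot":[0,0,0],"grip":255},{"delta_pos":[0,0,0],"delta_rot":[0,0,0],"grip":255}]'
python3 -m jog '[{"delta_pos":[0,0,0.005],"delta_rot":[0,0,0],"grip":255},{"delta_pos":[0,0,0.004],"delta_rot":[0,0,0],"grip":255},{"delta_pos":[0,0,0],"delta_rot":[0,0,0],"grip":255},{"delta_pos":[0,0,0],"delta_rot":[0,0,0],"grip":255}]'
```

```text
clock: 38.62
eef_pos: [0.5603, 0.1143, 0.0267]
ee_rot: [0.001, 0.028, 1.0, 0.0]
force: [0.1, -0.6, -1.5]
opening: 0.0236
clock: 39.12
eef_pos: [0.5598, 0.1147, 0.0201]
ee_rot: [0.001, 0.028, 1.0, 0.0]
force: [-1.3, 0.2, 7.3]
opening: 0.0235
```

```bash
python3 -m jog '[{"delta_pos":[0,0,0],"delta_rot":[0,0,0],"grip":130},{"delta_pos":[0,0,0],"delta_rot":[0,0,0],"grip":130},{"delta_pos":[0,0,0],"delta_rot":[0,0,0],"grip":130},{"delta_pos":[0,0,-0.04],"delta_rot":[0,0,0],"grip":130},{"delta_pos":[0,0,-0.06],"delta_rot":[0,0,0],"grip":130},{"delta_pos":[0,0,-0.06],"delta_rot":[0,0,0],"grip":85},{"delta_pos":[0,0,-0.06],"delta_rot":[0,0,0],"grip":85},{"delta_pos":[0.06,0,-0.06],"delta_rot":[0,0,0],"grip":85},{"delta_pos":[0.06,0,0],"delta_rot":[0,0,0],"grip":85},{"delta_pos":[0,0,0],"delta_rot":[0,0,0],"grip":85}]'
python3 -m jog '[{"delta_pos":[0,0.07,0],"delta_rot":[0,0,0],"grip":0},{"delta_pos":[0,0.07,0],"delta_rot":[0,0,0],"grip":0},{"delta_pos":[0,0,0],"delta_rot":[0,0,0],"grip":0},{"delta_pos":[0,0,0],"delta_rot":[0,0,0],"grip":0},{"delta_pos":[0,0,0],"delta_rot":[0,0,0],"grip":0}]'
python3 - <<'E'
from h import *
tell()
P=camera_params('wrist');im=grab_frame('wrist');cv2.imwrite('pics/w25.png',im[:,:,::-1])
json.dump({k:np.asarray(v).tolist() for k,v in P.items()},open('w25.json','w'));tell()
im=grab_frame('top');crop(im,140,130,300,250,5,'pics/t25.png')
im=grab_frame('side');crop(im,160,130,320,250,5,'pics/s25.png')
E
```

```text
clock: 40.38
eef_pos: [0.466, 0.1192, 0.2281]
ee_rot: [-0.002, 0.027, 1.0, 0.0]
force: [0.2, 0.9, -0.1]
opening: 0.0577
clock: 41.0
eef_pos: [0.4764, 0.2224, 0.2279]
ee_rot: [-0.0, 0.029, 1.0, -0.0]
force: [-0.5, -0.4, 0.6]
opening: 0.0853
t 41.0 tcp [0.4764 0.2224 0.2279] jaw heading 86.65 tz [-3.e-04 -1.e-03 -1.e+00] open 0.0853 F [-0.5 -0.4  0.6] j7 1.16
t 41.05 tcp [0.4764 0.2224 0.228 ] jaw heading 86.64 tz [-3.e-04 -7.e-04 -1.e+00] open 0.0854 F [-0.8 -0.4 -0.4] j7 1.16
```

View pics/w25.png

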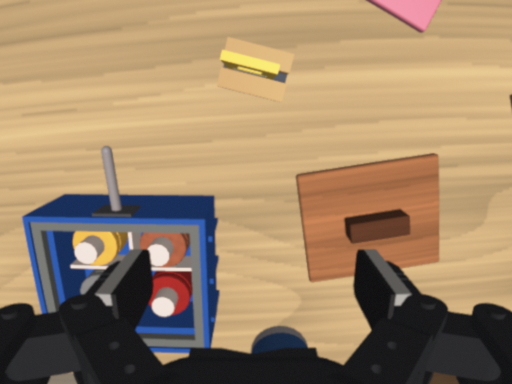

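View pics/t25.png

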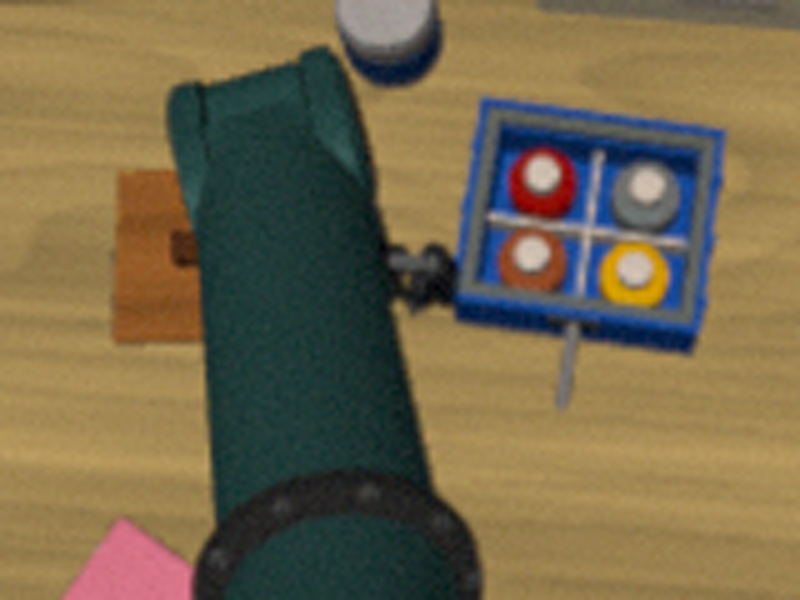

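View pics/s25.png

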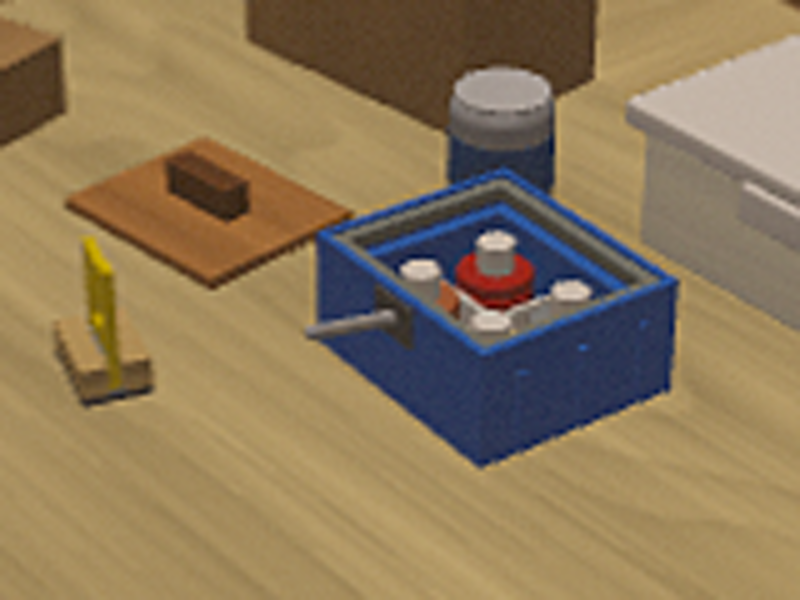

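All four bottles are upright, one per cell. Next, fit the cover's new pose from the wrist view: corners at (297,176), (438,154), (439,263) and (310,280).

```bash
cat >> h.py <<'E'
from scipy.optimize import least_squares
def fitP(P,pts,x0):
    def f(q):
        c,s=np.cos(q[2]),np.sin(q[2]);r=[]
        for uv,x,y,z in pts: r+=list(proj(P,(q[0]+c*x-s*y,q[1]+s*x+c*y,z))-uv)
        return r
    o=least_squares(f,x0);print(o.x.round(4),np.round(o.fun,1).tolist());return o.x
E
python3 - <<'E'
from h import *
P=json.load(open('w25.json'))
q=fitP(P,[((297,176),-.071,-.085,.012),((438,154),-.071,.085,.012),((439,263),.071,.085,.012),((310,280),.071,-.085,.012)],[.55,.35,.1])
im=cv2.imread('pics/w25.png')[:,:,::-1]
crop(im,280,140,460,290,4,'pics/w25c.png'); crop(im,190,20,320,120,5,'pics/w25t.png')
T=camera_params('top')
for X in ([.071,.085,.012],[-.071,.085,.012]):
    c,s=np.cos(q[2]),np.sin(q[2]); print((proj(T,(q[0]+c*X[0]-s*X[1],q[1]+s*X[0]+c*X[1],.012))-[140,130])*5)
E
```

```text
[0.5574 0.3628 0.094 ] [-0.8, -1.3, 1.5, -0.4, 0.3, -0.5, -0.9, 2.8]
[113.7673086  168.33499729]
[107.54015692 341.68902454]
```

View pics/w25c.png

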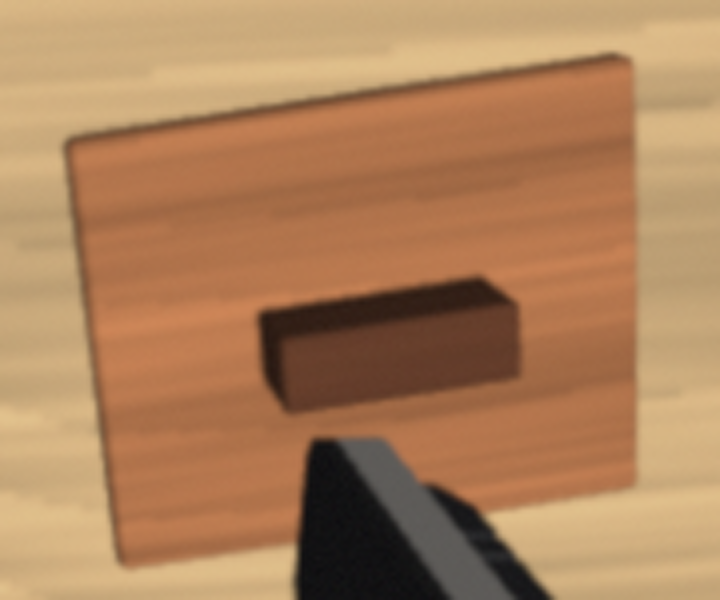

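View pics/w25t.png

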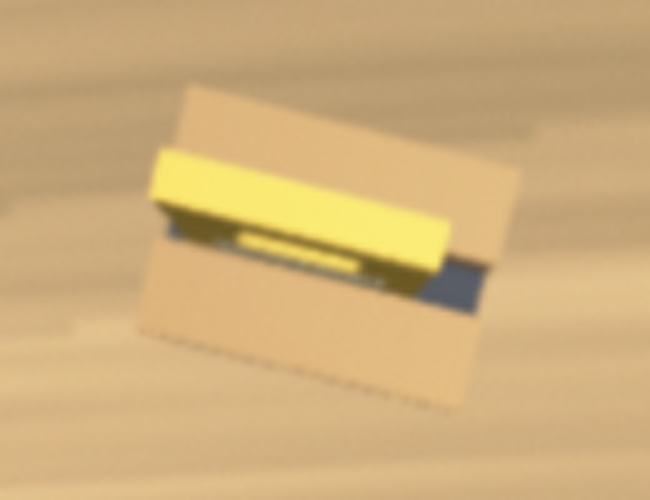

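The cover is at (0.557, 0.363) with yaw 5.4°, from a consistent fit. I'll turn the jaws across the bar.

```bash
python3 -m jog '[{"delta_pos":[0,0,0],"delta_rot":[0,0,0.0282],"grip":0},{"delta_pos":[0,0,0],"delta_rot":[0,0,0.0282],"grip":0},{"delta_pos":[0,0,0],"delta_rot":[0,0,0.0282],"grip":0},{"delta_pos":[0,0,0],"delta_rot":[0,0,0.0282],"grip":0},{"delta_pos":[0,0,0],"delta_rot":[0,0,0.0282],"grip":0},{"delta_pos":[0,0,0],"delta_rot":[0,0,0.0282],"grip":0},{"delta_pos":[0,0,0],"delta_rot":[0,0,0.0282],"grip":0},{"delta_pos":[0,0,0],"delta_rot":[0,0,0.0282],"grip":0},{"delta_pos":[0,0,0],"delta_rot":[0,0,0],"grip":0},{"delta_pos":[0,0,0],"delta_rot":[0,0,0],"grip":0}]'
python3 - <<'E'
from h import *
tell((.5574,.3628,.228),(.5574,.3628,.07))
E
```

```text
clock: 42.4
eef_pos: [0.4761, 0.2239, 0.2282]
ee_rot: [-0.0, 0.671, 0.741, 0.0]
force: [-0.1, 0.8, 0.9]
opening: 0.0852
t 42.4 tcp [0.4761 0.2239 0.2282] jaw heading 5.7 tz [ 1.e-04  1.e-04 -1.e+00] open 0.0852 F [-0.1  0.8  0.9] j7 -0.06
-> [0.5574 0.3628 0.228 ] units [0.1735 0.1262 0.0003] rows>= 3.0
-> [0.5574 0.3628 0.07  ] units [-0.     -0.      0.2107] rows>= 3.0
```

```bash
python3 -m jog '[{"delta_pos":[0.0578,0.042,0],"delta_rot":[0,0,0],"grip":0},{"delta_pos":[0.0578,0.042,0],"delta_rot":[0,0,0],"grip":0},{"delta_pos":[0.0578,0.042,0],"delta_rot":[0,0,0],"grip":0},{"delta_pos":[0,0,0.06],"delta_rot":[0,0,0],"grip":0},{"delta_pos":[0,0,0.06],"delta_rot":[0,0,0],"grip":0},{"delta_pos":[0,0,0.05],"delta_rot":[0,0,0],"grip":0},{"delta_pos":[0,0,0],"delta_rot":[0,0,0],"grip":0},{"delta_pos":[0,0,0],"delta_rot":[0,0,0],"grip":0},{"delta_pos":[0,0,0],"delta_rot":[0,0,0],"grip":0}]'
python3 - <<'E'
from h import *
tell((.5574,.3628,-.01))
P=camera_params('wrist');im=grab_frame('wrist');cv2.imwrite('pics/w26.png',im[:,:,::-1])
c,s=np.cos(.094),np.sin(.094)
for x,y,z in [(-.012,-.035,.04),(-.012,.035,.04),(.012,.035,.04),(.012,-.035,.04),(-.071,.085,.012),(.071,.085,.012)]:
    print(x,y,proj(P,(.5574+c*x-s*y,.3628+s*x+c*y,z)).round(1))
json.dump({k:np.asarray(v).tolist() for k,v in P.items()},open('w26.json','w'))
E
```

```text
clock: 43.52
eef_pos: [0.5591, 0.3633, 0.1029]
ee_rot: [0.0, 0.672, 0.741, 0.002]
force: [0.2, -0.2, -0.1]
opening: 0.085
t 43.525 tcp [0.5591 0.3633 0.1029] jaw heading 5.59 tz [ 0.0032  0.0022 -1.    ] open 0.085 F [ 0.2 -0.2 -0.1] j7 -0.06
-> [ 0.5574  0.3628 -0.01  ] units [-0.0007 -0.0028  0.1505] rows>= 2.0
-0.012 -0.035 [234.7 245. ]
-0.012 0.035 [233.6 150.6]
0.012 0.035 [268.6 150.7]
0.012 -0.035 [267.1 245.1]
-0.071 0.085 [155.  78.]
0.071 0.085 [347.4  78.7]
```

View pics/w26.png

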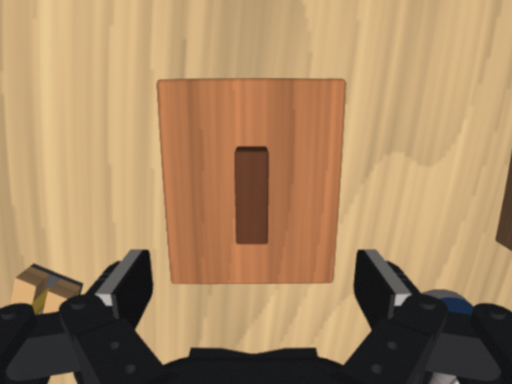

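The bar (235–268, 147–243) matches the model prediction. Descend and grip.

```bash
python3 -m jog '[{"delta_pos":[0,-0.001,0.05],"delta_rot":[0,0,0],"grip":0},{"delta_pos":[0,0,0.05],"delta_rot":[0,0,0],"grip":0},{"delta_pos":[0,0,0.035],"delta_rot":[0,0,0],"grip":0},{"delta_pos":[0,0,0.008],"delta_rot":[0,0,0],"grip":0},{"delta_pos":[0,0,0],"delta_rot":[0,0,0],"grip":0},{"delta_pos":[0,0,0],"delta_rot":[0,0,0],"grip":0}]'
python3 - <<'E'
from h import *
tell((.5574,.3628,-.01))
E
```

```text
clock: 44.32
eef_pos: [0.558, 0.3632, -0.0049]
ee_rot: [0.0, 0.672, 0.741, 0.001]
force: [1.2, -0.5, 1.0]
opening: 0.0854
t 44.325 tcp [ 0.558   0.3632 -0.0049] jaw heading 5.59 tz [ 0.0025  0.0014 -1.    ] open 0.0854 F [ 1.2 -0.5  1. ] j7 0.02
-> [ 0.5574  0.3628 -0.01  ] units [-0.0005 -0.0009  0.0067] rows>= 1.0
```

```bash
python3 -m jog '[{"delta_pos":[0,-0.0008,0.006],"delta_rot":[0,0,0],"grip":0},{"delta_pos":[0,0,0],"delta_rot":[0,0,0],"grip":0},{"delta_pos":[0,0,0],"delta_rot":[0,0,0],"grip":255},{"delta_pos":[0,0,0],"delta_rot":[0,0,0],"grip":255},{"delta_pos":[0,0,0],"delta_rot":[0,0,0],"grip":255},{"delta_pos":[0,0,0],"delta_rot":[0,0,0],"grip":255},{"delta_pos":[0,0,0],"delta_rot":[0,0,0],"grip":255}]'
python3 - <<'E'
from h import *
tell()
E
```

```text
clock: 45.2
eef_pos: [0.5571, 0.3627, -0.0106]
ee_rot: [0.0, 0.672, 0.741, 0.001]
force: [1.7, 0.4, 2.5]
opening: 0.0231
t 45.2 tcp [ 0.5571  0.3627 -0.0106] jaw heading 5.57 tz [ 1.5e-03  4.0e-04 -1.0e+00] open 0.0231 F [1.7 0.4 2.5] j7 0.02
```

Run:
```python
from h import *
im=cv2.imread('pics/w25.png')[:,:,::-1]
crop(im,10,130,240,370,2.5,'pics/w25d.png')
P=json.load(open('w25.json'))
for x,y in [(-.08,-.094),(-.08,.094),(.08,.094)]: print((proj(P,(*cw(x,y),.086))-[10,130])*2.5)
print((proj(P,(*cw(0,0),.038))-[10,130])*2.5)
```

```text
[ 23.72204615 216.65908248]
[480.14887471 221.35784327]
[495.62036618 558.16229717]
[303.72894654 345.26173618]
```

View pics/w25d.png

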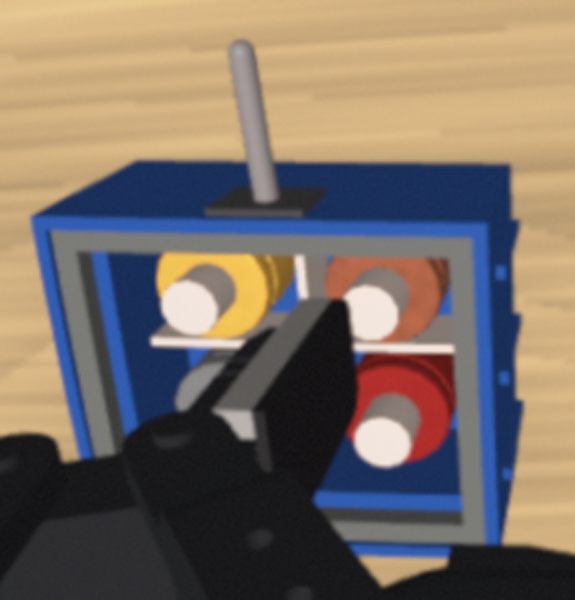

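```bash
python3 - <<'E'
from h import *
P=json.load(open('w25.json')); g=lambda x,y:(10+x/2.5,130+y/2.5)
fitP(P,[(g(34,217),-.08,-.094,.086),(g(488,222),-.08,.094,.086),(g(499,557),.08,.094,.086)],[.59,.07,-.06])
E
python3 -m jog '[{"delta_pos":[0,0,-0.03],"delta_rot":[0,0,0],"grip":255},{"delta_pos":[0,0,-0.06],"delta_rot":[0,0,0],"grip":255},{"delta_pos":[0,0,-0.06],"delta_rot":[0,0,0],"grip":255},{"delta_pos":[0,0,-0.06],"delta_rot":[0,0,0],"grip":255},{"delta_pos":[0,0,0],"delta_rot":[0,0,0.0124],"grip":255},{"delta_pos":[0,0,0],"delta_rot":[0,0,0.0124],"grip":255},{"delta_pos":[0,0,0],"delta_rot":[0,0,0],"grip":255},{"delta_pos":[0,0,0],"delta_rot":[0,0,0],"grip":255}]'
python3 - <<'E'
from h import *
tell((.590,.20,.15),(.590,.0738,.15))
im=grab_frame('wrist');cv2.imwrite('pics/w27.png',im[:,:,::-1])
im=grab_frame('side');crop(im,160,110,320,230,5,'pics/s27.png')
E
```

```text
[ 0.5901  0.0751 -0.0677] [-1.3, -0.5, 0.3, 0.1, 0.9, 0.8]
clock: 46.2
eef_pos: [0.5555, 0.3624, 0.1464]
ee_rot: [-0.0, 0.727, 0.687, -0.0]
force: [-0.0, 0.8, -4.2]
opening: 0.0228
t 46.2 tcp [0.5555 0.3624 0.1464] jaw heading -3.28 tz [-9.e-04 -4.e-04 -1.e+00] open 0.0228 F [-0.   0.8 -4.2] j7 -0.22
-> [0.59 0.2  0.15] units [-0.2136  0.0583 -0.0048] rows>= 3.0
-> [0.59   0.0738 0.15  ] units [-1.68e-01  9.60e-03  1.00e-04] rows>= 3.0
```

View pics/w27.png

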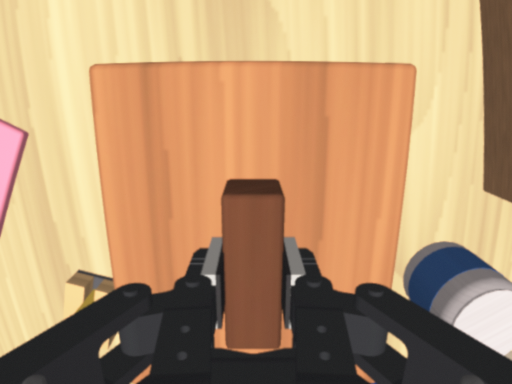

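View pics/s27.png

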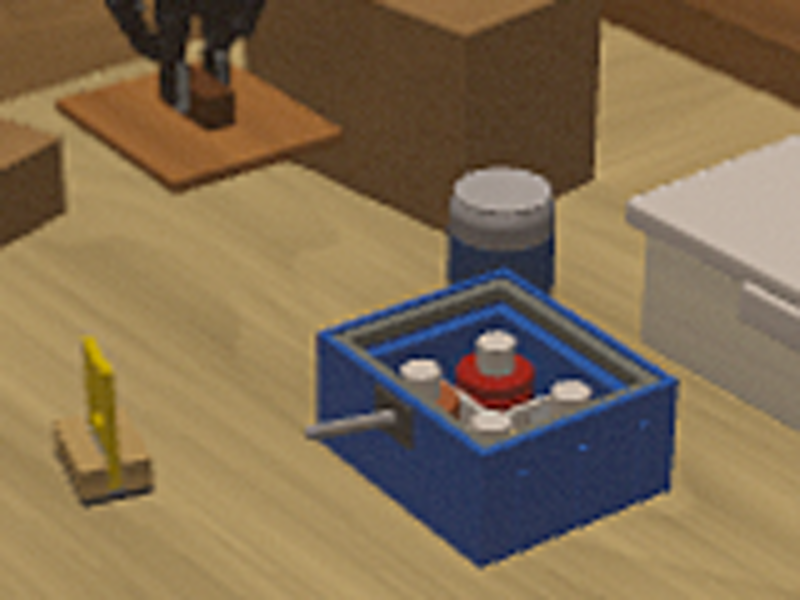

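The cover hangs level. The wrist-camera crate fits agree at (0.590, 0.0745), yaw -3.8°. Carrying it over.

```bash
python3 -m jog '[{"delta_pos":[-0.0477,0.0085,0],"delta_rot":[0,0,0.0016],"grip":255},{"delta_pos":[-0.0477,0.0085,0],"delta_rot":[0,0,0],"grip":255},{"delta_pos":[-0.0477,0.0085,0],"delta_rot":[0,0,0],"grip":255},{"delta_pos":[-0.0477,0.0085,0],"delta_rot":[0,0,0],"grip":255},{"delta_pos":[-0.0477,0.0085,0],"delta_rot":[0,0,0],"grip":255},{"delta_pos":[-0.0477,0.0085,0],"delta_rot":[0,0,0],"grip":255},{"delta_pos":[-0.0477,0.0085,0],"delta_rot":[0,0,0],"grip":255},{"delta_pos":[-0.0477,0.0085,0],"delta_rot":[0,0,0],"grip":255},{"delta_pos":[0,0,0],"delta_rot":[0,0,0],"grip":255},{"delta_pos":[0,0,0],"delta_rot":[0,0,0],"grip":255}]'
python3 -m jog '[{"delta_pos":[0,0,0],"delta_rot":[0,0,0],"grip":255},{"delta_pos":[0,0,0],"delta_rot":[0,0,0],"grip":255},{"delta_pos":[0,0,0],"delta_rot":[0,0,0],"grip":255}]'
python3 - <<'E'
from h import *
tell((.5901,.0744,.15),(.5901,.0744,.085))
im=grab_frame('wrist');cv2.imwrite('pics/w28.png',im[:,:,::-1])
E
```

```text
clock: 47.55
eef_pos: [0.5878, 0.074, 0.1464]
ee_rot: [-0.0, 0.731, 0.682, 0.0]
force: [0.2, 0.5, -3.4]
opening: 0.0226
clock: 47.92
eef_pos: [0.5878, 0.0744, 0.1463]
ee_rot: [-0.0, 0.73, 0.683, 0.0]
force: [0.2, -0.7, -3.9]
opening: 0.0227
t 47.925 tcp [0.5878 0.0744 0.1463] jaw heading -3.84 tz [-1.e-04  1.e-04 -1.e+00] open 0.0227 F [ 0.2 -0.7 -3.9] j7 0.22
-> [0.5901 0.0744 0.15  ] units [ 0.0002  0.0031 -0.0049] rows>= 1.0
-> [0.5901 0.0744 0.085 ] units [-0.      0.      0.0867] rows>= 2.0
```

View pics/w28.png

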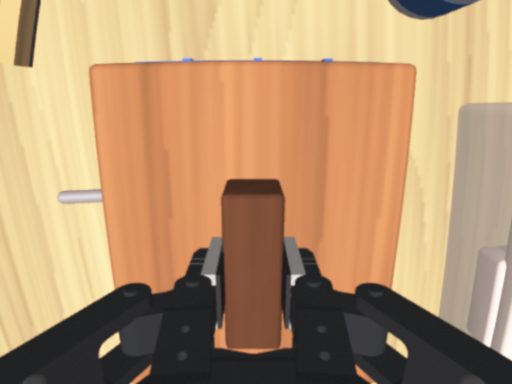

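```bash
python3 -m jog '[{"delta_pos":[0,0.003,0.04],"delta_rot":[0,0,0],"grip":255},{"delta_pos":[0,0,0.036],"delta_rot":[0,0,0],"grip":255},{"delta_pos":[0,0,0],"delta_rot":[0,0,0],"grip":255},{"delta_pos":[0,0,0],"delta_rot":[0,0,0],"grip":255},{"delta_pos":[0,0,0],"delta_rot":[0,0,0],"grip":255}]'
python3 - <<'E'
from h import *
tell((.5901,.0744,.085))
im=grab_frame('wrist');cv2.imwrite('pics/w29.png',im[:,:,::-1])
im=grab_frame('side');crop(im,200,140,320,230,6,'pics/s29.png')
im=grab_frame('top');crop(im,210,130,310,220,6,'pics/t29.png')
E
```

```text
clock: 48.6
eef_pos: [0.5913, 0.0734, 0.0907]
ee_rot: [0.001, 0.731, 0.682, 0.001]
force: [0.1, -0.4, -3.7]
opening: 0.0229
t 48.6 tcp [0.5913 0.0734 0.0907] jaw heading -3.93 tz [ 2.5e-03  3.0e-04 -1.0e+00] open 0.0229 F [ 0.1 -0.4 -3.7] j7 0.28
-> [0.5901 0.0744 0.085 ] units [ 0.0012 -0.0016  0.0076] rows>= 1.0
```

View pics/w29.png

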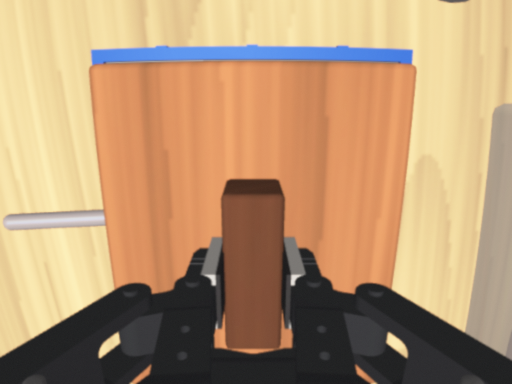

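View pics/s29.png

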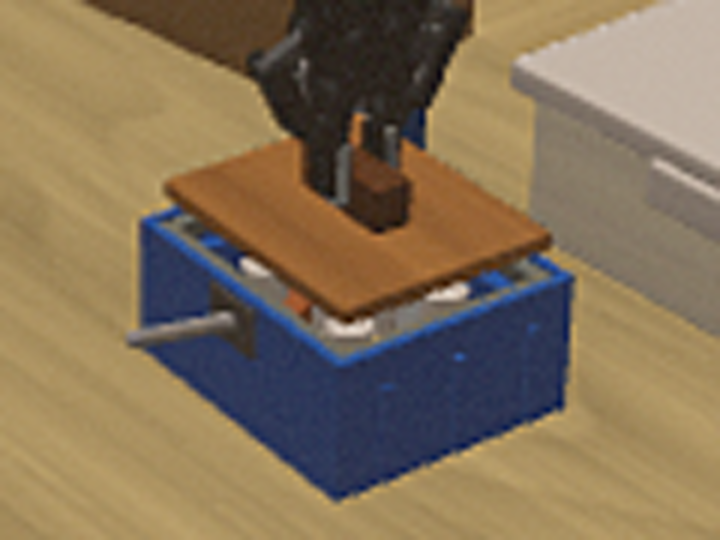

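View pics/t29.png

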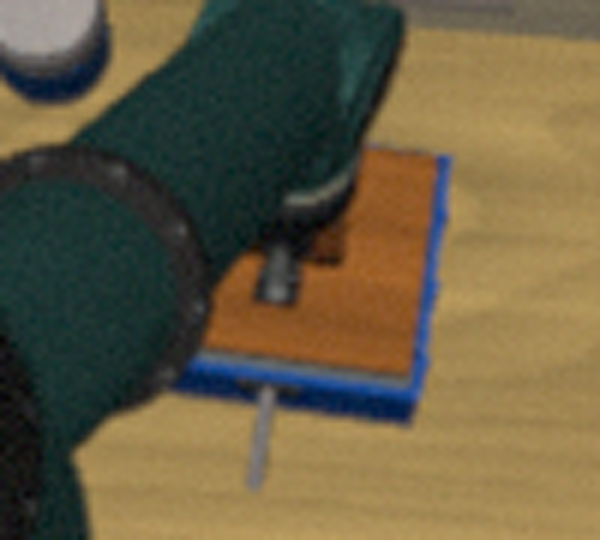

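Run:
```python
from h import *
P=camera_params('wrist'); im=cv2.imread('pics/w29.png')[:,:,::-1]; crop(im,80,30,430,110,2.2,'pics/w29c.png')
s=get_state();r=Rq(s['ee_rot']);print(s['eef_pos'])
im=grab_frame('wrist');crop(im,80,30,430,110,2.2,'pics/w29c.png')
a=at_z(P,(92,50),.086);b=at_z(P,(411,50),.086);print('rim',a,b,np.linalg.norm(a-b),np.degrees(np.arctan2((b-a)[1],(b-a)[0])))
z=s['eef_pos'][2]+.0106+.012
a=at_z(P,(91,66),z);b=at_z(P,(415,66),z);print('cover',a,b,np.linalg.norm(a-b),np.degrees(np.arctan2((b-a)[1],(b-a)[0])))
```

```text
[0.59070146 0.07360064 0.09026328]
rim [0.51705751 0.1726807  0.086     ] [0.67447275 0.16183133 0.086     ] 0.1577886793875244 -3.9427039794725767
cover [0.52737511 0.16165649 0.11286328] [0.66417222 0.15227512 0.11286328] 0.13711841053178267 -3.9231311465449203
```

View pics/w29c.png

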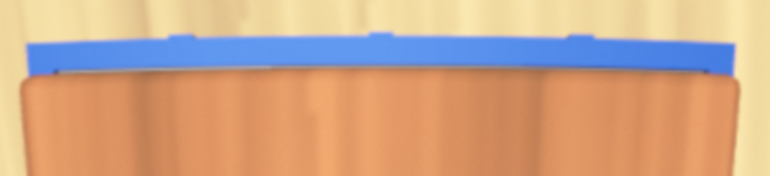

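The cover is centred in x, and its edge is 10.3 mm inside the rim's outer edge against 9 mm ideal. Nudging 0.75 mm and lowering.

```bash
python3 -m jog '[{"delta_pos":[0.0012,0,0.006],"delta_rot":[0,0,0],"grip":255},{"delta_pos":[0,0,0.006],"delta_rot":[0,0,0],"grip":255},{"delta_pos":[0,0,0.004],"delta_rot":[0,0,0],"grip":255},{"delta_pos":[0,0,0],"delta_rot":[0,0,0],"grip":255},{"delta_pos":[0,0,0],"delta_rot":[0,0,0],"grip":255}]'
python3 -m jog '[{"delta_pos":[0,0,0.003],"delta_rot":[0,0,0],"grip":255},{"delta_pos":[0,0,0.003],"delta_rot":[0,0,0],"grip":255},{"delta_pos":[0,0,0],"delta_rot":[0,0,0],"grip":255},{"delta_pos":[0,0,0],"delta_rot":[0,0,0],"grip":255}]'
```

```text
clock: 49.42
eef_pos: [0.5902, 0.0743, 0.0774]
ee_rot: [0.0, 0.731, 0.682, -0.0]
force: [0.2, 0.1, -3.2]
opening: 0.0224
clock: 49.92
eef_pos: [0.5901, 0.0743, 0.0729]
ee_rot: [0.0, 0.731, 0.682, -0.0]
force: [-0.8, -0.9, -4.4]
opening: 0.0229
```

```bash
python3 -m jog '[{"delta_pos":[0,0,0.003],"delta_rot":[0,0,0],"grip":255},{"delta_pos":[0,0,0],"delta_rot":[0,0,0],"grip":255},{"delta_pos":[0,0,0],"delta_rot":[0,0,0],"grip":255}]'
python3 -m jog '[{"delta_pos":[0,0,0.003],"delta_rot":[0,0,0],"grip":255},{"delta_pos":[0,0,0],"delta_rot":[0,0,0],"grip":255},{"delta_pos":[0,0,0],"delta_rot":[0,0,0],"grip":255}]'
python3 - <<'E'
from h import *
tell()
im=grab_frame('wrist');crop(im,60,30,450,330,2,'pics/w30.png')
im=grab_frame('side');crop(im,200,140,320,230,6,'pics/s30.png')
E
```

```text
clock: 50.3
eef_pos: [0.5904, 0.0744, 0.0714]
ee_rot: [-0.0, 0.731, 0.682, 0.0]
force: [-2.3, 1.6, 6.6]
opening: 0.0224
clock: 50.68
eef_pos: [0.5904, 0.0744, 0.0692]
ee_rot: [-0.0, 0.731, 0.682, 0.0]
force: [-2.7, -0.2, 7.2]
opening: 0.023
t 50.675 tcp [0.5904 0.0744 0.0692] jaw heading -3.93 tz [ 5.e-04  6.e-04 -1.e+00] open 0.023 F [-2.7 -0.2  7.2] j7 0.3
```

View pics/w30.png

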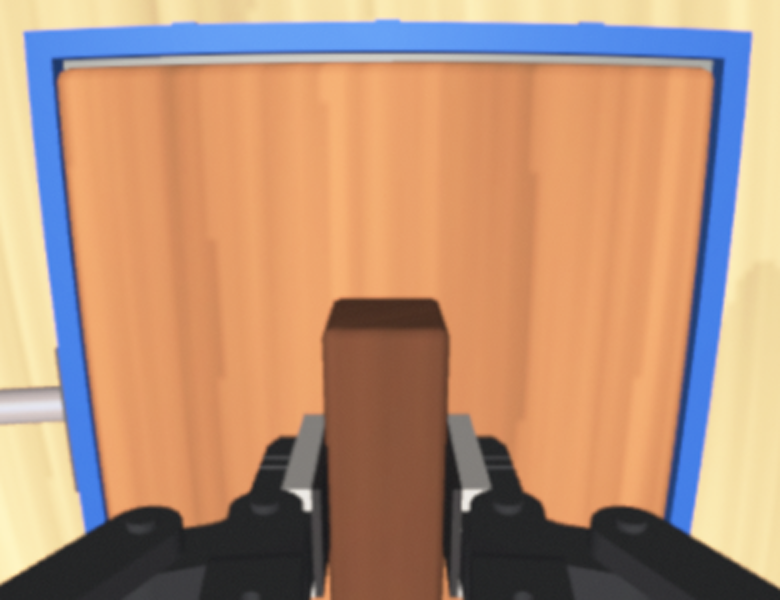

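View pics/s30.png

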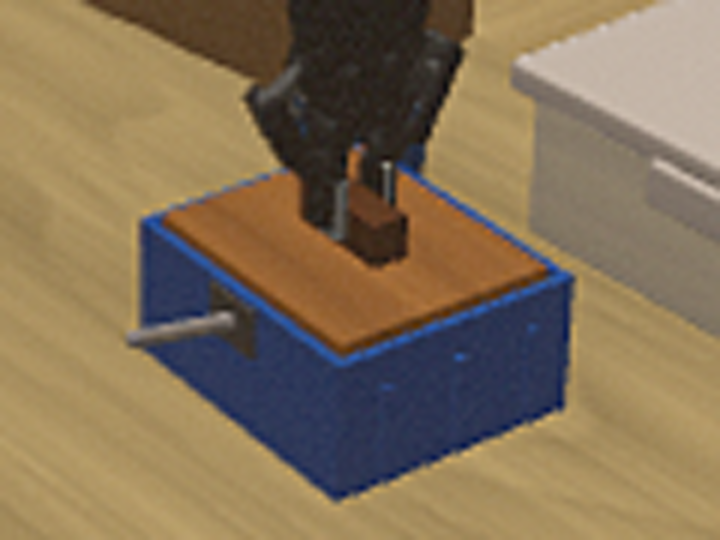

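The cover is inside the rim all round and pushing the seat down at about 11 N net. Keep pressing.

```bash
python3 -m jog '[{"delta_pos":[0,0,0.003],"delta_rot":[0,0,0],"grip":255},{"delta_pos":[0,0,0.003],"delta_rot":[0,0,0],"grip":255},{"delta_pos":[0,0,0],"delta_rot":[0,0,0],"grip":255}]'
python3 -m jog '[{"delta_pos":[0,0,0.003],"delta_rot":[0,0,0],"grip":255},{"delta_pos":[0,0,0],"delta_rot":[0,0,0],"grip":255},{"delta_pos":[0,0,0],"delta_rot":[0,0,0],"grip":255}]'
python3 -m jog '[{"delta_pos":[0,0,0.002],"delta_rot":[0,0,0],"grip":255},{"delta_pos":[0,0,0],"delta_rot":[0,0,0],"grip":255},{"delta_pos":[0,0,0],"delta_rot":[0,0,0],"grip":255}]'
```

```text
clock: 51.15
eef_pos: [0.5904, 0.0744, 0.0647]
ee_rot: [-0.0, 0.731, 0.682, 0.0]
force: [-2.3, 0.8, 5.7]
opening: 0.0228
clock: 51.52
eef_pos: [0.5904, 0.0744, 0.0633]
ee_rot: [-0.0, 0.731, 0.682, 0.001]
force: [-4.5, 0.9, 12.4]
opening: 0.0229
clock: 51.9
eef_pos: [0.5905, 0.0745, 0.0633]
ee_rot: [-0.001, 0.731, 0.682, 0.001]
force: [-7.8, 1.8, 23.6]
opening: 0.0228
```

It stopped at eef z = 0.0633, which was the predicted flush height, and the force rose to 24 N with no further motion. Relax, release, retreat and check.

```bash
python3 -m jog '[{"delta_pos":[0,0,-0.004],"delta_rot":[0,0,0],"grip":255},{"delta_pos":[0,0,0],"delta_rot":[0,0,0],"grip":100},{"delta_pos":[0,0,0],"delta_rot":[0,0,0],"grip":100},{"delta_pos":[0,0,0],"delta_rot":[0,0,0],"grip":100},{"delta_pos":[0,0,-0.04],"delta_rot":[0,0,0],"grip":100},{"delta_pos":[0,0,-0.06],"delta_rot":[0,0,0],"grip":100},{"delta_pos":[0,0,-0.06],"delta_rot":[0,0,0],"grip":100},{"delta_pos":[0,0,-0.05],"delta_rot":[0,0,0],"grip":100},{"delta_pos":[0,0,0],"delta_rot":[0,0,0],"grip":100}]'
python3 - <<'E'
from h import *
tell()
im=grab_frame('wrist');cv2.imwrite('pics/w31.png',im[:,:,::-1])
im=grab_frame('side');crop(im,200,140,320,230,6,'pics/s31.png')
E
```

```text
clock: 53.02
eef_pos: [0.5926, 0.0741, 0.2237]
ee_rot: [0.002, 0.731, 0.682, 0.003]
force: [-0.1, 0.1, -1.4]
opening: 0.0521
t 53.025 tcp [0.5926 0.0741 0.2237] jaw heading -3.93 tz [ 0.0066  0.0011 -1.    ] open 0.0521 F [-0.1  0.1 -1.4] j7 0.15
```

View pics/w31.png

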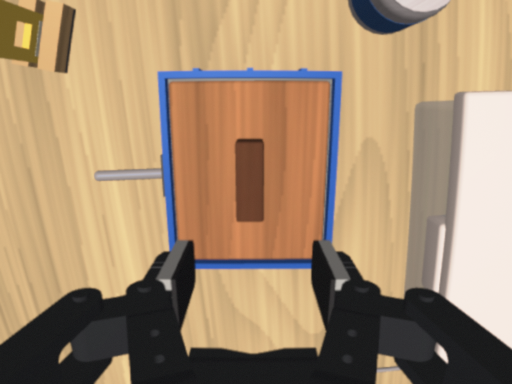

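View pics/s31.png

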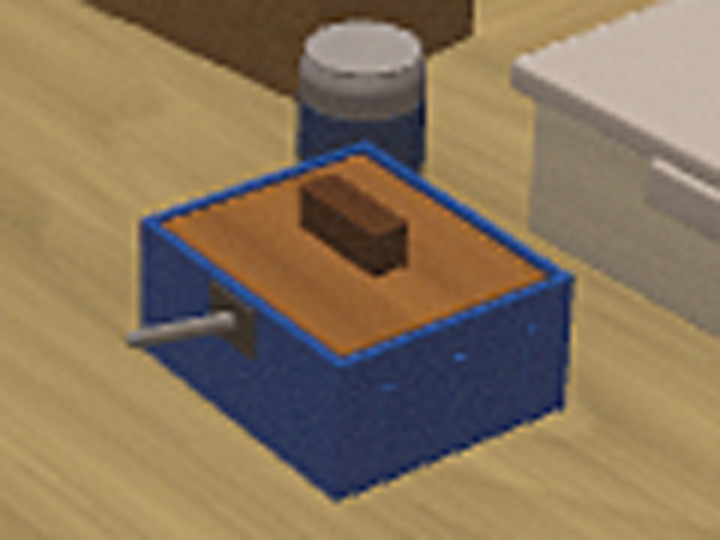

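The cover is flush with a uniform rim gap. Now the tag pose from the settled wrist frame.

```bash
sed -i 's/^CR=.*/CR=np.array([0.5902,0.0745]); CY=-0.0677/' h.py
python3 - <<'E'
from h import *
P=json.load(open('w25.json')); g=lambda x,y:(190+x/5,20+y/5)
# tag top corners (z .096): (-x,-y) (165,148), (+x,-y) (150,200), (+x,+y)(440,272), (-x,+y)(450,222)
fitP(P,[(g(165,148),-.004,-.025,.096),(g(150,200),.004,-.025,.096),(g(441,272),.004,.025,.096),(g(451,222),-.004,.025,.096)],[.377,.219,-.34])
# rack cheeks tops z .028 outer corners: (190,85),(522,170),(465,410),(137,333); half width unknown
c=[at_z(P,g(*q),.028) for q in [(190,85),(522,170),(465,410),(137,333)]]
for q in c: print(q.round(4))
print(np.mean(c,0), np.linalg.norm(c[0]-c[1]),np.linalg.norm(c[1]-c[2]), np.degrees(np.arctan2(*(c[1]-c[0])[[1,0]])),np.degrees(np.arctan2(*(c[2]-c[3])[[1,0]])))
print('root',cw(-.08,0),'tip',cw(-.145,0))
# peg tip in w25d: (240,47)/2.5
print('peg tip obs', at_z(P,(10+240/2.5,130+47/2.5),.078))
tell((.40,.22,.22))
E
```

```text
[ 0.3768  0.2265 -0.2992] [-0.5, 0.3, 0.3, -0.4, -0.1, -0.2, 0.3, 0.3]
[0.3441 0.2052 0.028 ]
[0.3646 0.2718 0.028 ]
[0.4122 0.2581 0.028 ]
[0.3924 0.1906 0.028 ]
[0.37832868 0.2314071  0.028     ] 0.06965621012720619 0.049544896128509104 72.92418694047575 73.69455627656632
root [0.51038326 0.07991186] tip [0.44553216 0.084309  ]
peg tip obs [0.44362223 0.08414188 0.078     ]
t 53.125 tcp [0.5899 0.0746 0.2204] jaw heading -3.91 tz [-2.e-04  3.e-04 -1.e+00] open 0.0518 F [-0.3  0.  -1.2] j7 0.15
-> [0.4  0.22 0.22] units [ 0.1762 -0.2658  0.0007] rows>= 4.0
```

```bash
python3 -m jog '[{"delta_pos":[0.044,-0.066,0],"delta_rot":[0,0,0],"grip":100},{"delta_pos":[0.044,-0.066,0],"delta_rot":[0,0,0],"grip":100},{"delta_pos":[0.044,-0.066,0],"delta_rot":[0,0,0],"grip":100},{"delta_pos":[0.044,-0.066,0],"delta_rot":[0,0,0],"grip":100},{"delta_pos":[0,0,0],"delta_rot":[0,0,0.0184],"grip":100},{"delta_pos":[0,0,0],"delta_rot":[0,0,0.0184],"grip":100},{"delta_pos":[0,0,0],"delta_rot":[0,0,0],"grip":100},{"delta_pos":[0,0,0],"delta_rot":[0,0,0],"grip":100}]'
python3 - <<'E'
from h import *
tell((.3768,.2265,.22),(.3768,.2265,.10))
E
```

```text
clock: 54.12
eef_pos: [0.4012, 0.2192, 0.22]
ee_rot: [0.0, 0.804, 0.594, -0.001]
force: [-0.4, -0.2, 0.4]
opening: 0.0522
t 54.125 tcp [0.4012 0.2192 0.22  ] jaw heading -17.1 tz [-0.001  -0.0013 -1.    ] open 0.0522 F [-0.4 -0.2  0.4] j7 -0.49
-> [0.3768 0.2265 0.22  ] units [-0.0002 -0.034   0.    ] rows>= 1.0
-> [0.3768 0.2265 0.1   ] units [2.0e-04 1.0e-04 1.6e-01] rows>= 2.0
```

```bash
python3 -m jog '[{"delta_pos":[0,-0.034,0],"delta_rot":[0,0,0],"grip":100},{"delta_pos":[0,0,0.06],"delta_rot":[0,0,0],"grip":100},{"delta_pos":[0,0,0.06],"delta_rot":[0,0,0],"grip":100},{"delta_pos":[0,0,0],"delta_rot":[0,0,0],"grip":100},{"delta_pos":[0,0,0],"delta_rot":[0,0,0],"grip":100},{"delta_pos":[0,0,0],"delta_rot":[0,0,0],"grip":100}]'
python3 - <<'E'
from h import *
tell((.3768,.2265,.05))
P=camera_params('wrist');im=grab_frame('wrist');cv2.imwrite('pics/w32.png',im[:,:,::-1])
json.dump({k:np.asarray(v).tolist() for k,v in P.items()},open('w32.json','w'))
c,s=np.cos(-.299),np.sin(-.299)
for x,y in [(-.004,-.025),(.004,-.025),(.004,.025),(-.004,.025)]: print(proj(P,(.3768+c*x-s*y,.2265+s*x+c*y,.096)).round(1))
E
```

```text
clock: 54.88
eef_pos: [0.3786, 0.2277, 0.1321]
ee_rot: [-0.0, 0.805, 0.594, 0.002]
force: [-0.4, -0.8, -0.2]
opening: 0.052
t 54.875 tcp [0.3786 0.2277 0.1321] jaw heading -17.18 tz [ 0.0025  0.0022 -1.    ] open 0.052 F [-0.4 -0.8 -0.2] j7 -0.35
-> [0.3768 0.2265 0.05  ] units [-0.0025 -0.002   0.1095] rows>= 2.0
[245.8 249.1]
[258.  249.1]
[258.2 174.7]
[245.3 174.7]
```

View pics/w32.png

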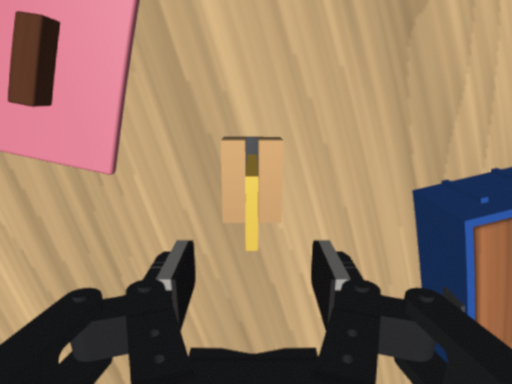

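The tag top (245–258, 176–250) is exactly where predicted. Descend and grip the solid top.

```bash
python3 -m jog '[{"delta_pos":[-0.001,-0.0018,0.045],"delta_rot":[0,0,0],"grip":100},{"delta_pos":[0,0,0.045],"delta_rot":[0,0,0],"grip":100},{"delta_pos":[0,0,0.02],"delta_rot":[0,0,0],"grip":100},{"delta_pos":[0,0,0],"delta_rot":[0,0,0],"grip":100},{"delta_pos":[0,0,0],"delta_rot":[0,0,0],"grip":100},{"delta_pos":[0,0,0],"delta_rot":[0,0,0],"grip":100}]'
python3 - <<'E'
from h import *
tell((.3768,.2262,.048))
E
```

```text
clock: 55.68
eef_pos: [0.3764, 0.2273, 0.0491]
ee_rot: [0.0, 0.805, 0.594, 0.001]
force: [-0.6, 0.1, -0.0]
opening: 0.052
t 55.675 tcp [0.3764 0.2273 0.0491] jaw heading -17.15 tz [ 0.0018  0.0012 -1.    ] open 0.052 F [-0.6  0.1 -0. ] j7 -0.16
-> [0.3768 0.2262 0.048 ] units [-0.0013  0.0009  0.0014] rows>= 1.0
```

```bash
python3 -m jog '[{"delta_pos":[-0.001,0.0004,0.001],"delta_rot":[0,0,0],"grip":255},{"delta_pos":[0,0,0],"delta_rot":[0,0,0],"grip":255},{"delta_pos":[0,0,0],"delta_rot":[0,0,0],"grip":255},{"delta_pos":[0,0,0],"delta_rot":[0,0,0],"grip":255},{"delta_pos":[0,0,0],"delta_rot":[0,0,0],"grip":255}]'
python3 - <<'E'
from h import *
tell()
E
```

```text
clock: 56.3
eef_pos: [0.3765, 0.2259, 0.0477]
ee_rot: [0.0, 0.805, 0.593, 0.001]
force: [0.1, -1.2, 5.8]
opening: 0.0066
t 56.3 tcp [0.3765 0.2259 0.0477] jaw heading -17.2 tz [ 1.2e-03  2.0e-04 -1.0e+00] open 0.0066 F [ 0.1 -1.2  5.8] j7 -0.16
```

```bash
python3 -m jog '[{"delta_pos":[0,0,-0.03],"delta_rot":[0,0,0],"grip":255},{"delta_pos":[0,0,-0.06],"delta_rot":[0,0,0],"grip":255},{"delta_pos":[0,0,-0.06],"delta_rot":[0,0,0],"grip":255},{"delta_pos":[0,0,0],"delta_rot":[0,0,-0.0185],"grip":255},{"delta_pos":[0,0,0],"delta_rot":[0,0,-0.0185],"grip":255},{"delta_pos":[0,0,0],"delta_rot":[0,0,0],"grip":255},{"delta_pos":[0,0,0],"delta_rot":[0,0,0],"grip":255}]'
python3 - <<'E'
from h import *
im=grab_frame('wrist');cv2.imwrite('pics/w33.png',im[:,:,::-1])
tell((.44,.16,.155),(*cw(-.165,0),.155),(*cw(-.165,0),.07))
E
```

```text
clock: 57.18
eef_pos: [0.3754, 0.2258, 0.1596]
ee_rot: [-0.0, 0.731, 0.682, -0.0]
force: [-0.4, -0.1, -0.7]
opening: 0.0064
t 57.225 tcp [0.3755 0.2258 0.1596] jaw heading -3.93 tz [-7.e-04 -6.e-04 -1.e+00] open 0.0065 F [-0.8  1.  -0.5] j7 -0.22
-> [0.44  0.16  0.155] units [-0.0816  0.0918  0.0061] rows>= 2.0
-> [0.4256 0.0857 0.155 ] units [-1.002e-01 -1.240e-02  1.000e-04] rows>= 2.0
-> [0.4256 0.0857 0.07  ] units [1.000e-04 1.000e-04 1.133e-01] rows>= 2.0
```

View pics/w33.png

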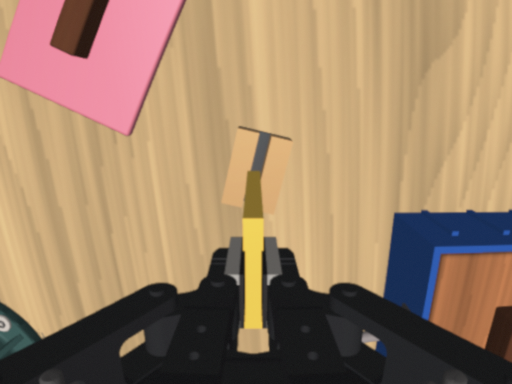

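```bash
python3 -m jog '[{"delta_pos":[-0.0408,0.046,0],"delta_rot":[0,0,0],"grip":255},{"delta_pos":[-0.0408,0.046,0],"delta_rot":[0,0,0],"grip":255},{"delta_pos":[-0.0501,-0.0062,0],"delta_rot":[0,0,0],"grip":255},{"delta_pos":[-0.0501,-0.0062,0],"delta_rot":[0,0,0],"grip":255},{"delta_pos":[0,0,0],"delta_rot":[0,0,0],"grip":255},{"delta_pos":[0,0,0],"delta_rot":[0,0,0],"grip":255},{"delta_pos":[0,0,0],"delta_rot":[0,0,0],"grip":255}]'
python3 - <<'E'
from h import *
im=grab_frame('wrist');cv2.imwrite('pics/w34.png',im[:,:,::-1]);P=camera_params('wrist')
print('pegtip pred',proj(P,(*cw(-.145,0),.078)),'root',proj(P,(*cw(-.08,0),.067)))
tell((*cw(-.165,0),.155),(*cw(-.165,0),.07))
E
```

```text
clock: 58.1
eef_pos: [0.4266, 0.0872, 0.1598]
ee_rot: [0.0, 0.73, 0.684, 0.0]
force: [0.1, 0.2, -1.1]
opening: 0.0065
pegtip pred [278.69074346 193.97822312] root [358.36298487 190.50556673]
t 58.15 tcp [0.4266 0.0872 0.1598] jaw heading -3.73 tz [ 2.e-04  0.e+00 -1.e+00] open 0.0066 F [-1.   0.6 -0.5] j7 0.11
-> [0.4256 0.0857 0.155 ] units [-0.0021 -0.0012  0.0064] rows>= 1.0
-> [0.4256 0.0857 0.07  ] units [-0.     -0.      0.1133] rows>= 2.0
```

View pics/w34.png

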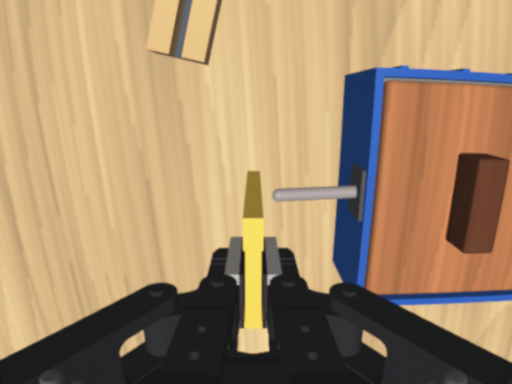

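The peg tip at (273–278,195) matches prediction. Lower the tag in front of it.

```bash
python3 -m jog '[{"delta_pos":[-0.002,-0.001,0.045],"delta_rot":[0,0,0],"grip":255},{"delta_pos":[0,0,0.045],"delta_rot":[0,0,0],"grip":255},{"delta_pos":[0,0,0.028],"delta_rot":[0,0,0],"grip":255},{"delta_pos":[0,0,0],"delta_rot":[0,0,0],"grip":255},{"delta_pos":[0,0,0],"delta_rot":[0,0,0],"grip":255},{"delta_pos":[0,0,0],"delta_rot":[0,0,0],"grip":255}]'
python3 - <<'E'
from h import *
tell((*cw(-.165,0),.0697),(*cw(-.118,0),.0655))
im=grab_frame('wrist');cv2.imwrite('pics/w35.png',im[:,:,::-1])
im=grab_frame('side');crop(im,190,150,290,225,7,'pics/s35.png')
im=grab_frame('top');crop(im,220,180,290,230,8,'pics/t35.png')
S=camera_params('side');e=get_state()['eef_pos'];h=e+[0,0,.0083]
for n,X in [('hole',h),('tip',(*cw(-.145,0),.078)),('root',(*cw(-.08,0),.067))]: print(n,(proj(S,X)-[190,150])*7)
E
```

```text
clock: 58.9
eef_pos: [0.4262, 0.0849, 0.0722]
ee_rot: [0.0, 0.73, 0.683, 0.001]
force: [-0.0, 0.3, -0.7]
opening: 0.0067
t 58.9 tcp [0.4262 0.0849 0.0722] jaw heading -3.82 tz [ 1.9e-03  5.0e-04 -1.0e+00] open 0.0067 F [-0.   0.3 -0.7] j7 0.31
-> [0.4256 0.0857 0.0697] units [ 0.001  -0.0009  0.0034] rows>= 1.0
-> [0.4725 0.0825 0.0655] units [-0.0001  0.0627  0.0057] rows>= 1.0
hole [184.18162718 330.64515937]
tip [219.65400076 320.86209282]
root [336.73780516 298.25929603]
```

View pics/w35.png

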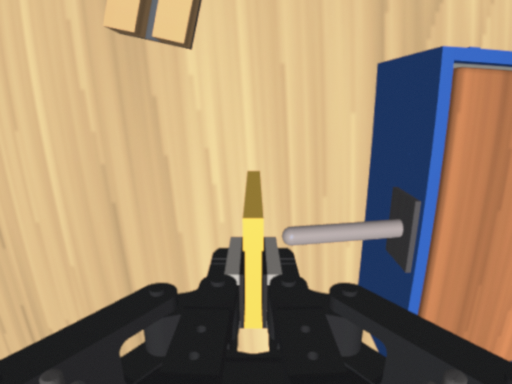

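View pics/s35.png

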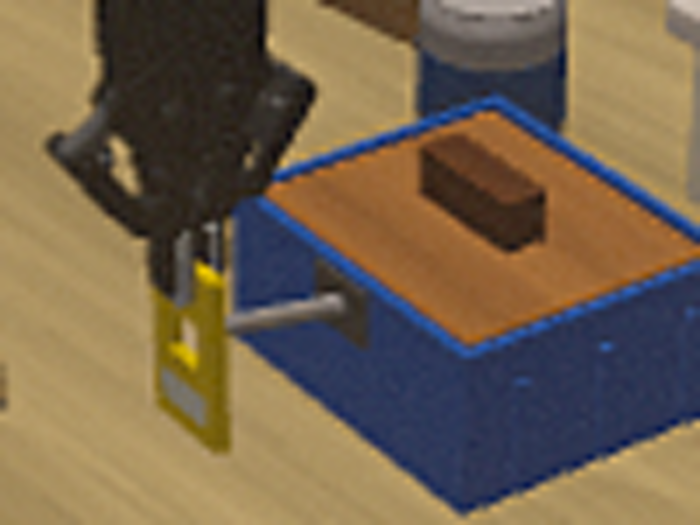

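View pics/t35.png

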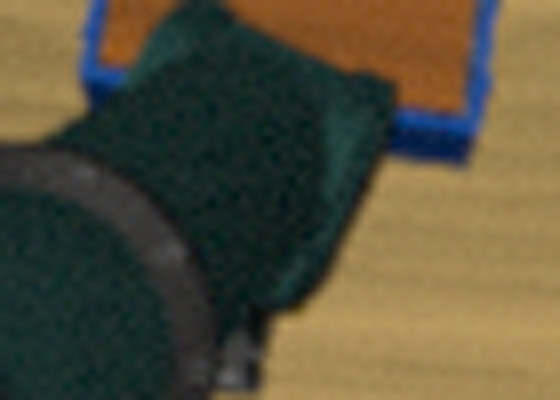

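The tag hangs in front of the peg with the window level with the tip. Insert along the peg, following its 10° slope.

```bash
python3 -m jog '[{"delta_pos":[0.0008,0.01,0.0015],"delta_rot":[0,0,0],"grip":255},{"delta_pos":[0,0.012,0.0015],"delta_rot":[0,0,0],"grip":255},{"delta_pos":[0,0.012,0.0015],"delta_rot":[0,0,0],"grip":255},{"delta_pos":[0,0,0],"delta_rot":[0,0,0],"grip":255},{"delta_pos":[0,0,0],"delta_rot":[0,0,0],"grip":255}]'
python3 - <<'E'
from h import *
tell((*cw(-.118,0),.0655))
im=grab_frame('wrist');cv2.imwrite('pics/w36.png',im[:,:,::-1])
im=grab_frame('side');crop(im,190,150,290,225,7,'pics/s36.png')
E
```

```text
clock: 59.68
eef_pos: [0.4505, 0.0833, 0.0679]
ee_rot: [-0.0, 0.731, 0.683, -0.0]
force: [-1.4, 0.0, -1.0]
opening: 0.0066
t 59.675 tcp [0.4505 0.0833 0.0679] jaw heading -3.86 tz [-8.e-04 -1.e-04 -1.e+00] open 0.0066 F [-1.4  0.  -1. ] j7 0.32
-> [0.4725 0.0825 0.0655] units [0.0009 0.0293 0.0031] rows>= 1.0
```

View pics/w36.png

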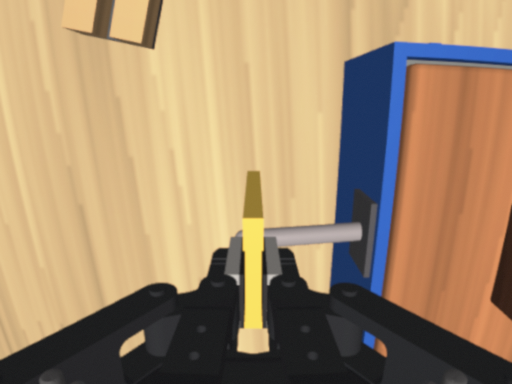

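View pics/s36.png

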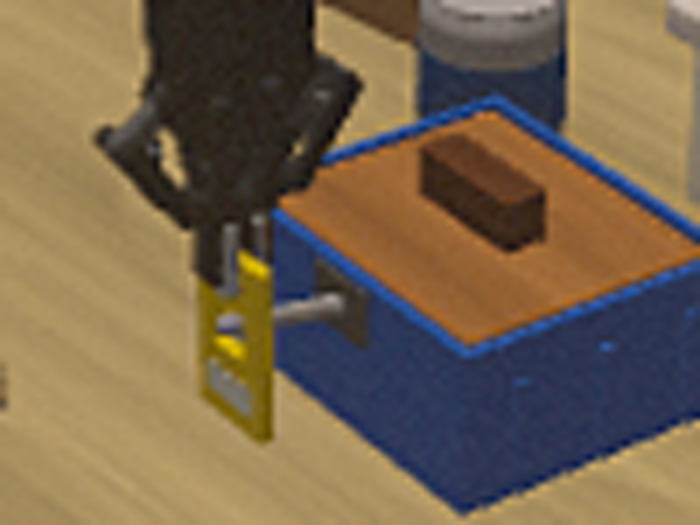

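The peg is through the window, with its end visible inside it at (232,322). Move on to mid-peg, then lower.

```bash
python3 -m jog '[{"delta_pos":[0.001,0.012,0.002],"delta_rot":[0,0,0],"grip":255},{"delta_pos":[0,0.012,0.002],"delta_rot":[0,0,0],"grip":255},{"delta_pos":[0,0.005,0.001],"delta_rot":[0,0,0],"grip":255},{"delta_pos":[0,0,0],"delta_rot":[0,0,0],"grip":255},{"delta_pos":[0,0,0],"delta_rot":[0,0,0],"grip":255}]'
python3 -m jog '[{"delta_pos":[0,0,0.003],"delta_rot":[0,0,0],"grip":255},{"delta_pos":[0,0,0.003],"delta_rot":[0,0,0],"grip":255},{"delta_pos":[0,0,0],"delta_rot":[0,0,0],"grip":255},{"delta_pos":[0,0,0],"delta_rot":[0,0,0],"grip":255}]'
python3 - <<'E'
from h import *
tell((*cw(-.118,0),.0585))
im=grab_frame('side');crop(im,190,150,290,225,7,'pics/s37.png')
E
```

```text
clock: 60.4
eef_pos: [0.4722, 0.0826, 0.0642]
ee_rot: [-0.0, 0.73, 0.683, -0.0]
force: [0.2, 0.7, -0.3]
opening: 0.0065
clock: 60.9
eef_pos: [0.4726, 0.0827, 0.0598]
ee_rot: [-0.0, 0.73, 0.683, -0.0]
force: [0.1, 0.6, -0.7]
opening: 0.0066
t 60.9 tcp [0.4726 0.0827 0.0598] jaw heading -3.85 tz [-0. -0. -1.] open 0.0066 F [ 0.1  0.6 -0.7] j7 0.33
-> [0.4725 0.0825 0.0585] units [-0.0003 -0.0001  0.0017] rows>= 1.0
```

View pics/s37.png

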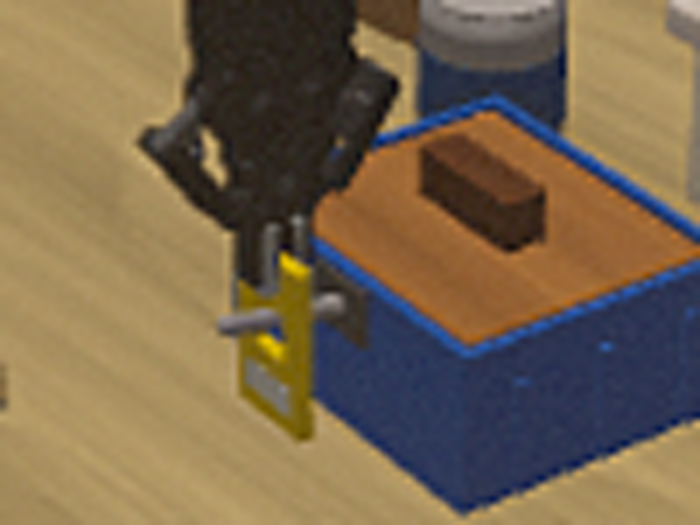

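```bash
python3 -m jog '[{"delta_pos":[0,0,0.002],"delta_rot":[0,0,0],"grip":255},{"delta_pos":[0,0,0],"delta_rot":[0,0,0],"grip":255}]'; python3 -m jog '[{"delta_pos":[0,0,0.002],"delta_rot":[0,0,0],"grip":255},{"delta_pos":[0,0,0],"delta_rot":[0,0,0],"grip":255}]'
```

```text
clock: 61.2
eef_pos: [0.4727, 0.0827, 0.0584]
ee_rot: [0.0, 0.73, 0.683, 0.0]
force: [-0.4, 0.3, 1.3]
opening: 0.0066
clock: 61.45
eef_pos: [0.4728, 0.0827, 0.0578]
ee_rot: [-0.0, 0.731, 0.683, 0.001]
force: [-2.7, 0.8, 13.4]
opening: 0.0068
```

Contact at the predicted height: the window's top edge is on the peg. Ease off slightly, open modestly and retreat upward.

```bash
python3 -m jog '[{"delta_pos":[0,0,-0.0015],"delta_rot":[0,0,0],"grip":255},{"delta_pos":[0,0,0],"delta_rot":[0,0,0],"grip":170},{"delta_pos":[0,0,0],"delta_rot":[0,0,0],"grip":170},{"delta_pos":[0,0,0],"delta_rot":[0,0,0],"grip":170},{"delta_pos":[0,0,-0.01],"delta_rot":[0,0,0],"grip":170},{"delta_pos":[0,0,-0.02],"delta_rot":[0,0,0],"grip":170},{"delta_pos":[0,0,-0.05],"delta_rot":[0,0,0],"grip":170},{"delta_pos":[0,0,-0.06],"delta_rot":[0,0,0],"grip":170},{"delta_pos":[0,0,-0.06],"delta_rot":[0,0,0],"grip":170},{"delta_pos":[0,0,0],"delta_rot":[0,0,0],"grip":170}]'
python3 - <<'E'
from h import *
tell()
im=grab_frame('wrist');cv2.imwrite('pics/w38.png',im[:,:,::-1])
im=grab_frame('side');crop(im,190,150,290,225,7,'pics/s38.png')
E
```

```text
clock: 62.7
eef_pos: [0.4751, 0.0829, 0.2112]
ee_rot: [0.001, 0.73, 0.683, 0.003]
force: [0.7, -0.5, 0.2]
opening: 0.0282
t 62.7 tcp [0.4751 0.0829 0.2112] jaw heading -3.84 tz [ 0.0069  0.0028 -1.    ] open 0.0282 F [ 0.7 -0.5  0.2] j7 0.08
```

View pics/s38.png

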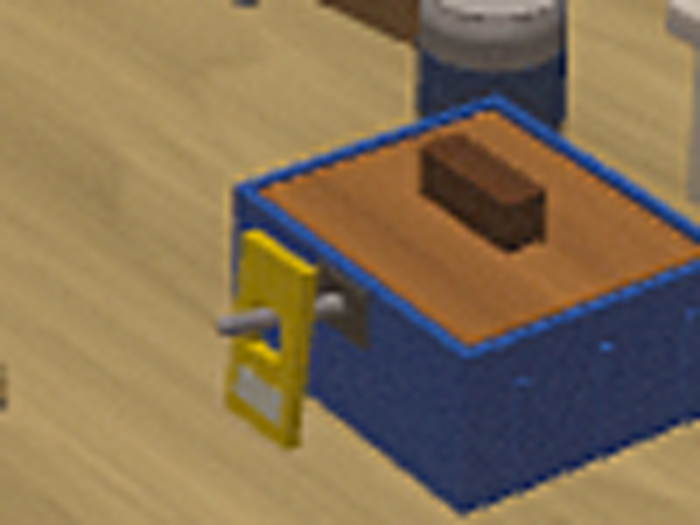

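View pics/w38.png

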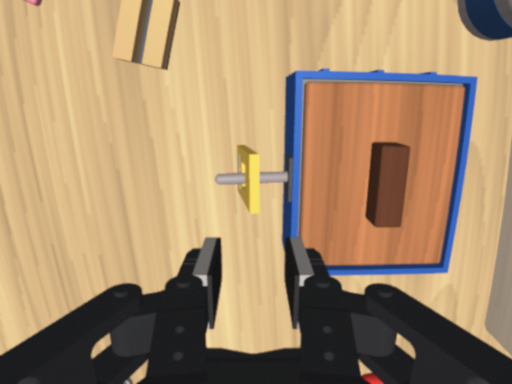

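The tag hangs on the peg through its window. Let it settle, do a final overall check, and hand in.

```bash
python3 -m jog '[{"delta_pos":[0,0,-0.04],"delta_rot":[0,0,0],"grip":170},{"delta_pos":[0,0,0],"delta_rot":[0,0,0],"grip":170},{"delta_pos":[0,0,0],"delta_rot":[0,0,0],"grip":170},{"delta_pos":[0,0,0],"delta_rot":[0,0,0],"grip":170},{"delta_pos":[0,0,0],"delta_rot":[0,0,0],"grip":170},{"delta_pos":[0,0,0],"delta_rot":[0,0,0],"grip":170},{"delta_pos":[0,0,0],"delta_rot":[0,0,0],"grip":170},{"delta_pos":[0,0,0],"delta_rot":[0,0,0],"grip":170}]'
python3 - <<'E'
from h import *
tell()
im=grab_frame('side');cv2.imwrite('pics/s39.png',im[:,:,::-1]);crop(im,190,150,290,225,7,'pics/s39c.png')
E
```

```text
clock: 63.8
eef_pos: [0.4726, 0.0827, 0.2379]
ee_rot: [0.0, 0.73, 0.683, 0.0]
force: [0.0, 0.0, -0.4]
opening: 0.0287
t 63.8 tcp [0.4726 0.0827 0.2379] jaw heading -3.85 tz [ 1.e-04 -0.e+00 -1.e+00] open 0.0287 F [ 0.   0.  -0.4] j7 0.02
```

View pics/s39c.png

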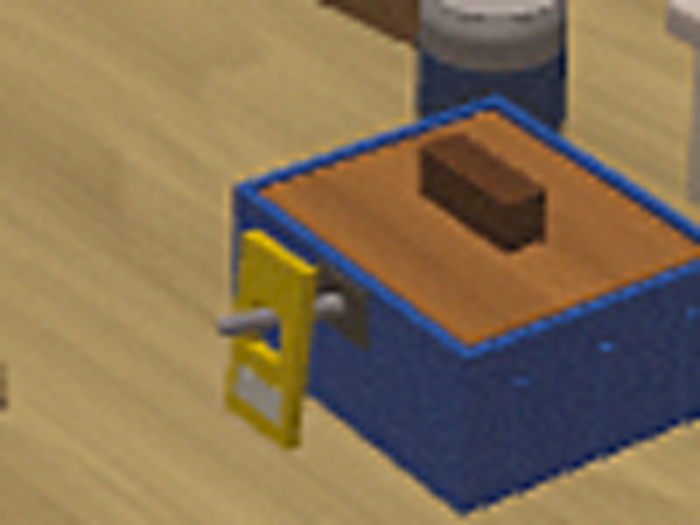

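View pics/s39.png

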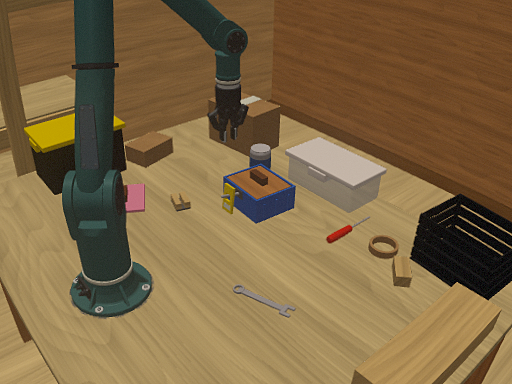

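The tag is hanging still at (229,198), the cover is flush, the bystanders are in place, and the gripper is well clear. Handing in.

```bash
python3 -c "
from station import finish_job
print(finish_job())"
```

```text
the job is handed in; nothing more can be done
None
```

The job is done and handed in at about 64 s of the 200 s allowed; no verdict was reported.

- **Bottles:** The four present (grey, red, yellow and terracotta) stand upright, one per cell. I checked this by camera before closing the crate.
- **Cover:** I laid the plywood cover in the crate's mouth and pressed it to the stop. It stopped at the predicted flush height, with the force rising to 24 N and no further motion. The last views show it level and flush.
- **Tag:** After the crate was closed, I hung the yellow tag by its window on the front peg. It hung still in two side views about 1 s apart, leaning slightly, with the gripper clear.

What disagreed or failed along the way:

- **Tool height:** The real fingertips sit 30 mm behind the reported tool position, so the first grasp closed on nothing. I found the offset by touching the table at 28 N and corrected every height after that.
- **Cameras:** The fixed cameras read 3–7 mm lower in y than the wrist camera, so I used the wrist camera for the fits.
- **Cover knocked:** The cover was bumped aside during the run, and I measured it again before gripping it.

The other items look untouched in the last side view.

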